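# Tighten the carving chuck on a blank with its tommy bar

### The arm

A 6-joint arm with a two-finger parallel gripper is mounted at the origin on the work surface. World frame = base frame: x ahead of the robot, y to its left, z up, the work surface at z = 0. Lengths are in m, angles in rad, forces in N, time in s.
With the tool pointing down it reaches from about 0.375 to 0.975 m from the base axis. Payload 3.8 kg.
Tool frame: the origin (TCP) lies at the very end of the fingers, on their centre line; the grasp point (between the pads) lies 19 mm behind it; z points along the fingers, y is the line along which they close (so a half turn about z gives the same grasp; the last joint's range is limited). The gripper opens to 85 mm and grips with 20 to 120 N. Pads are 22 mm wide; open, the fingers measure 114 mm over their backs; the gripper's body (76 mm by 85 mm) begins 54 mm behind the grasp point. The pads swing forward as they close: fully open they stand 13 mm farther back than shut.
Start: joints at [-1.27, 0.264, 1.604, -0, 1.274, -0.037], TCP at [0.224, -0.637, 0.231] pointing down, gripper open.
Joint ranges: [-2.63, 2.63], [-0.94, 2.18], [0.31, 2.57], [-1.31, 4.45], [0, 2.66], [-2.55, 2.55]. Speed limits (rad/s): [2.57, 2.57, 3.14, 3.14, 3.14, 3.14].

### API

Orientations are given as a rotation vector (axis times angle).
In Python, from workcell import monitor, viewer, job gives the robot as it stands. The module is installed in compiled form; this text tells all that it offers.
- The arm moves only by the tool step_arm, never from a script. Its argument "series" is one flat list of numbers, 4 for each row, row after row: the shift along the tool's x, y, z in m, then the turn about the tool's z in rad. A call has 1 to 8 rows; each row is the pose to reach, as a shift and turn from the pose commanded when the call began, along the tool's axes at that moment; what a row does not reach only later rows make up. A row lasts 1/8 s, in which the tool goes at most 62.5 mm and 10.7 degrees, less where a joint would pass 70% of its speed; a pose out of reach is approached as far as the arm can. A call with a gripper value outside its range is refused whole. "gripper" is the opening, from 0 (shut) to 1 (fully open), set as the call begins (left out, the last holds). The fingers move at their own pace and stop on an object; "newtons" is the grip in N (left out, the last holds). Time passes only in rows, so rows that repeat a pose let the fingers close. It gives the time, the measured TCP pose, the force, the opening and the grip force at its end, in the units of the state.
- monitor.read_state(): the state, without advancing time (a new reading comes with each control period).
- viewer.read_camera(name): name is "side" or "top"; returns a dict with "image" (420x560x3 uint8, red, green, blue), "intrinsics" (3x3 intrinsics, pixels), "T" (4x4, takes a point from camera to world coordinates). Camera axes: x right, y up, looking along -z (the intrinsics and any distortion apply to the point x, -y, -z); pixel columns grow to the right and rows downward; lengths in m; the calibration is good to about 2 mm. A picture is of the moment at which its call begins. There is no depth.
- job.finish_job(): hands the job in; it is judged then, once.
Trained networks look in a picture, given as the dict that the camera call returned (one of the last four; its "shot" number tells which), for a name from the list of things; names that differ only in an ending like _2 or _b are one class to them, and where a whole thing is asked for, a point or a joint stands for the part that bears it (a point fixed in the world has none). Each returns a list of dicts, best first, with "score" (0 to 1); they miss things now and then, are a little off and sometimes report something else, mostly with a low value. They report only what shows in the picture. A call takes as long as a camera call.
- viewer.boxes_of(picture, label): "extent" ([centre column, centre row, width, height] in pixels, round what is visible of it).
- viewer.spot_point(picture, label): "point" ([column, row] in pixels: a listed point, or the origin of a listed thing).
The state is a dict: "time": time; "q": joint angles; "joint_vel": joint speeds; "joint_torque": joint torques, N m; "tool_pos": TCP position; "tcp_rot": TCP orientation; "wrist_force": force on the tool from outside, world axes, zero at the start; "torque": the same for the moment, N m; "width": opening from 0.0 (shut) to 1.0 (fully open); "grip_force": force on a finger pad.
Only numpy, scipy, OpenCV 4.12 (cv2) and the standard library are available. Lean on these libraries where they do the work, as an engineer would, in place of code of your own. Each camera call takes 0.05 s, during which the arm holds its last target. There are 200 camera calls.

### The job

Use the tommy bar to tighten the collar of the carving chuck (clockwise, looking down on it) until it comes to a hard stop and the jaws grip the wooden blank, then press the bar flat into its own cutout in the tool tray and leave it there. Leave the blank seated in the chuck and do not disturb the other things on the bench.

Things in the scene. Friction and masses are not known exactly. Their poses are not given: they have to be found in the camera images.
- chuck_axis (a point): Point on the axis of the carving chuck, in the middle of its collar, 95 mm above the bench. The chuck leans 30 degrees towards the worker. z = along the axis, up and out through the blank; x = square to it, back and upward towards the post's column; y = level, to the worker's left. The blank rises 134 mm from here along z and is at most 58 mm thick.
- stand: The fixed post that carries the chuck; origin on the bench under chuck_axis, x = back, z up. Its upright steel column (42 mm thick, 230 mm tall) stands 165 mm behind, so the bar cannot swing past the back; the bench stops it from passing the low front. At either side (y or -y) it swings freely from about 60 degrees behind to 50 ahead: less than the turn needed.
- collar (a joint): Turn of the chuck's threaded collar in rad: 0 = tight, at its hard stop; negative = slack (starts -3.3 to -2.3); grows as it is turned clockwise seen from its upper (+z) side. Stays where it is left; turning takes 0.4 N m, about 3 N at the bar's handle.
- chuck: The chuck; same pose as chuck_axis. Its collar is a steel octagon 128 mm across flats, 32 mm deep, with one radial blind hole in each flat, 16 mm wide, 32 mm deep (floor 32 mm from the axis). In this frame hole k (0 to 7) points at k x 45 degrees minus the joint's value, counted from x towards y, at z = 0, up to 1.6 mm higher when slack (0.48 mm per rad).
- bar_grip (a point): Steel tommy bar, 160 mm long, 12 mm thick, about 0.24 kg, lying flat: flat handle 80 x 24 x 12 mm, then a round shank 12 mm thick, 80 mm long, with a tapered nose. The point is mid-thickness on the handle near the balance point, 50 mm from the handle's end and 110 mm from the tip; x = along the bar to the tip, y = across the handle, z = up.
- bar_tip (a point): The tip of the tommy bar's shank, on its centre line; axes as bar_grip.
- cutout (a point): Middle of the finger notch on the floor of the bar's cutout, 6 mm above the bench; the bar's grip point belongs 6 mm above it. x = the way the tip points, z = up. The cutout has the bar's outline, 9 mm deep, 2 to 2.5 mm wider than the bar at each side and end; the notch is 32 mm along x and reaches 44 mm to each side.
- tray: Fixed plywood tool tray 210 x 190 mm, its top 15 mm above the bench; origin at its underside. Besides the bar's cutout (30 mm towards -x and 45 mm towards y from the origin) it holds a spanner and a hex key and has a straight empty slot, too narrow for the bar.
- seat (a point): Centre of the chuck's face between the jaws, where the blank's foot belongs, 18 mm from chuck_axis along its z; same axes.
- blank_foot (a point): Centre of the foot of the wooden blank (a turned skittle figure 115 mm tall, 58 mm thick, 0.16 kg, on a spigot 40 mm thick) between the four jaws; its shoulder rests on the jaws and its foot is 0.5 mm clear of the seat; z = along the blank. It is still loose until the collar is tight.
- horse: Sawn wooden toy horse lying flat, bystander; origin at its underside.
- wheel: Wooden toy wheel 56 mm across, lying flat, bystander; origin at its underside.
- wheels: Two glued wooden wheels 56 mm across, 40 mm tall, bystander; origin at its underside.
- sanding_block: Cork sanding block 100 x 60 x 35 mm, bystander; origin at its underside.
- glue: Glue bottle 60 mm across, 150 mm tall, bystander; origin at its underside.
- wax_tin: Round tin 84 mm across, 50 mm tall, bystander; origin at its underside.
- chisel: Wood-handled hand tool 210 mm long lying on the bench, bystander; origin at its underside.

How it is judged:
By the outcome, as a careful person would: the job done as asked, in the order asked, and still so for the second after the job is handed in, with the robot touching nothing.
It also fails if it takes over 72 s, if anything falls off the work surface, if the arm or the gripper's body presses on something with over 40 N, if the wrist force passes 120 N, or if a joint passes its speed limit or range.

## Working session

There is one attempt and no reset: what is moved stays moved. The work goes in short steps, Python scripts to look and compute and a tool call to move; the robot and the scene stay as the last step left them, time stands still between calls to the robot, and variables do not carry over. Pictures are saved under pics/ and viewed, at most 10 in all, crops included, and the job is handed in when it is done.

Besides the shell and the picture viewer there is one more tool, called by a JSON object that holds its "method" and its "body", one argument or row to a line. step_arm: Moves the arm, as the interface text tells. Its arguments: {"type":"object","properties":{"series":{"type":"array"},"gripper":{"type":"number"},"newtons":{"type":"number"}},"required":["series"]}

```bash
mkdir -p pics
cat > h.py <<'E'
import numpy as np, cv2
from scipy.spatial.transform import Rotation as R
from workcell import monitor, viewer, job
def shot(n,save=None):
    p=viewer.read_camera(n)
    if save: cv2.imwrite(f'pics/{save}.png',p['image'][:,:,::-1])
    return p
def ray(p,uv):
    K=np.array(p['intrinsics']);T=np.array(p['T'])
    d=np.linalg.inv(K)@[uv[0],uv[1],1]; d=T[:3,:3]@(d*[1,-1,-1])
    return T[:3,3],d/np.linalg.norm(d)
def onz(p,uv,z):
    o,d=ray(p,uv); return o+d*(z-o[2])/d[2]
def tri(rs):
    A=sum(np.eye(3)-np.outer(d,d) for o,d in rs); b=sum((np.eye(3)-np.outer(d,d))@o for o,d in rs)
    return np.linalg.solve(A,b)
def proj(p,X):
    T=np.array(p['T']);c=T[:3,:3].T@(np.asarray(X)-T[:3,3]);u=np.array(p['intrinsics'])@(c*[1,-1,-1]);return u[:2]/u[2]
def spot(p,l):
    r=viewer.spot_point(p,l); return (r[0]['point'],r[0]['score']) if r else (None,0)
E
python3 - <<'E'
from h import *
np.set_printoptions(precision=4,suppress=True)
P={n:shot(n,n+'0') for n in('side','top')}
for n in P: print(n,np.array(P[n]['intrinsics'])[0],P[n]['T'][:3], [k for k in P[n]])
for l in['chuck_axis','seat','stand','blank_foot','bar_grip','bar_tip','cutout','tray','collar','chisel','glue','wax_tin','sanding_block','horse','wheel','wheels']:
    rs=[];o=[]
    for n in P:
        u,s=spot(P[n],l); o.append((None if u is None else np.round(u,1),round(s,2)))
        if u is not None: rs.append(ray(P[n],u))
    print(l,o,tri(rs) if len(rs)==2 else '')
s=monitor.read_state();print(s['tool_pos'],s['tcp_rot'],s['time'])
E
```

```text
side [385.7458   0.     279.195 ] [[-0.9584  0.2044 -0.1994  0.3184]
 [-0.2847 -0.6304  0.7222  0.9282]
 [ 0.0219  0.7489  0.6623  0.8949]] ['image', 'intrinsics', 'T', 'shot']
top [489.4707   0.     280.2508] [[-0.0171  0.9826 -0.185   0.3397]
 [-0.9998 -0.0142  0.0166  0.0678]
 [ 0.0137  0.1853  0.9826  1.2805]] ['image', 'intrinsics', 'T', 'shot']
chuck_axis [(array([263.5, 233.8]), 0.9), (array([239.9, 200.4]), 0.76)] [0.5878 0.1466 0.0897]
seat [(array([261.2, 229.6]), 0.87), (array([239.8, 205.2]), 0.94)] [0.5837 0.1472 0.1045]
stand [(array([260. , 252.6]), 0.8), (array([240.6, 209.3]), 0.86)] [0.5897 0.1512 0.0082]
blank_foot [(None, 0), (array([239.5, 205.4]), 0.66)] 
bar_grip [(array([303.9, 222.4]), 0.46), (array([311.9, 245.1]), 0.96)] [ 0.4934 -0.0355 -0.0004]
bar_tip [(array([279.1, 213.5]), 0.64), (array([320.7, 211. ]), 0.73)] [ 0.5879 -0.0622 -0.0085]
cutout [(array([329.6, 189.4]), 0.59), (array([392.4, 260.7]), 0.94)] [ 0.4467 -0.2457 -0.0002]
tray [(array([321.1, 184.1]), 0.7), (array([404. , 246.5]), 0.82)] [ 0.4854 -0.2812 -0.0098]Traceback (most recent call last):
  File "<stdin>", line 8, in <module>
  File "h.py", line 20, in spot
    r=viewer.spot_point(p,l); return (r[0]['point'],r[0]['score']) if r else (None,0)
ValueError: it knows: bar_grip, bar_tip, blank_foot, chisel, chuck, chuck_axis, cutout, glue, horse, sanding_block, seat, stand, tray, wax_tin, wheel, wheels
```

View pics/top0.png

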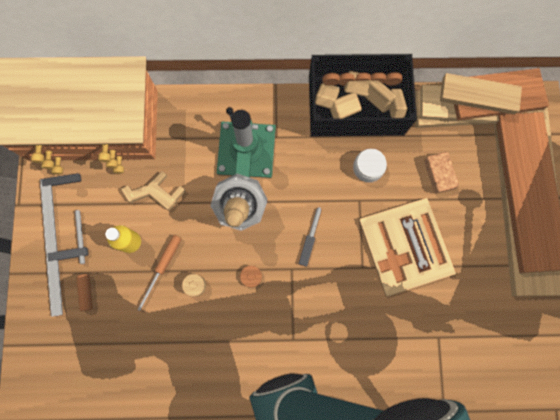

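View pics/side0.png

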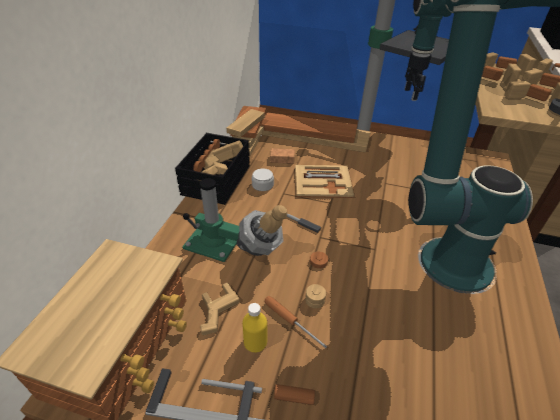

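```bash
cat > unroll.py <<'E'
from h import *
def frame(c,yaw):
    x=np.array([np.cos(yaw)*np.cos(np.pi/6),np.sin(yaw)*np.cos(np.pi/6),.5]);y=np.array([-np.sin(yaw),np.cos(yaw),0]);return np.c_[x,y,np.cross(x,y)]
def strip(p,c,F,t0,t1,px=4,zr=26):
    th=np.radians(np.arange(t0,t1,.5));zs=np.arange(zr,-zr,-.5)*1e-3
    mu=np.zeros((len(zs),len(th)),np.float32);mv=mu.copy()
    for j,t in enumerate(th):
        k=np.round((t)/(np.pi/4));r=.066
        for i,z in enumerate(zs):
            mu[i,j],mv[i,j]=proj(p,c+F@[r*np.cos(t),r*np.sin(t),z])
    return cv2.remap(p['image'],mu,mv,cv2.INTER_CUBIC)
E
python3 - <<'E'
from unroll import *
np.set_printoptions(precision=4,suppress=True)
P={n:shot(n) for n in('side','top')}
for l,z in[('chuck_axis',.095),('seat',.095+.0156),('stand',0),('bar_grip',.006),('bar_tip',.006),('cutout',.006),('tray',0),('wheel',0),('wheels',0),('chisel',0),('glue',0),('wax_tin',0),('horse',0),('sanding_block',0)]:
    print(l,*[ (onz(P[n],u,z)[:2],round(s,2)) for n in P for u,s in [spot(P[n],l)] if u is not None])
print('column top',onz(P['top'],(241,120),.23), onz(P['side'],(209,183),.23))
c=np.array([.588,.1475,.095]);F=frame(c,0)
a=strip(P['side'],c,F,20,200); b=strip(P['side'],c,F,-0,1)
img=P['side']['image'][195:265,220:310];img=cv2.resize(img,None,fx=6,fy=6,interpolation=cv2.INTER_CUBIC)
tp=P['top']['image'][170:235,205:275];tp=cv2.resize(tp,None,fx=3.4,fy=3.4,interpolation=cv2.INTER_CUBIC)
a=cv2.resize(a,None,fx=2.2,fy=1.5)
o=np.zeros((600,800,3),np.uint8);o[:420,:540]=img;o[:tp.shape[0],545:545+tp.shape[1]]=tp;o[430:430+a.shape[0],:a.shape[1]]=a
cv2.imwrite('pics/c1.png',o[:,:,::-1]);print(a.shape)
s=monitor.read_state();print(s['tool_pos'],s['tcp_rot'],s['time'],R.from_rotvec(s['tcp_rot']).as_matrix())
E
```

```text
chuck_axis (array([0.5801, 0.1546]), 0.71) (array([0.5959, 0.1483]), 0.9)
seat (array([0.5881, 0.1509]), 0.63) (array([0.5814, 0.1501]), 0.85)
stand (array([0.5884, 0.1494]), 0.83) (array([0.5973, 0.1539]), 0.96)
bar_grip (array([ 0.4844, -0.0277]), 0.45) (array([ 0.4925, -0.0344]), 0.82)
bar_tip (array([ 0.5872, -0.0564]), 0.72) (array([ 0.5877, -0.0585]), 0.6)
cutout (array([ 0.4416, -0.2318]), 0.76) (array([ 0.4356, -0.2407]), 0.56)
tray (array([ 0.4827, -0.2694]), 0.71) (array([ 0.49  , -0.2774]), 0.75)
wheel (array([0.4044, 0.1269]), 0.71) (array([0.4195, 0.133 ]), 0.58)
wheels (array([0.3886, 0.2816]), 0.89) (array([0.3941, 0.2617]), 0.58)
chisel (array([0.4315, 0.3629]), 0.94) (array([0.4262, 0.3573]), 0.9)
glue (array([0.4994, 0.4434]), 0.88) (array([0.514 , 0.4437]), 0.79)
wax_tin (array([ 0.6847, -0.1889]), 0.83) (array([ 0.6989, -0.201 ]), 0.96)
horse (array([0.632 , 0.3594]), 0.81) (array([0.6257, 0.3631]), 0.88)
sanding_block (array([ 0.6809, -0.3907]), 0.6) (array([ 0.6835, -0.3858]), 0.64)
column top [0.7506 0.1352 0.23  ] [0.7476 0.1345 0.23  ]
(156, 792, 3)
[ 0.2237 -0.6368  0.2313] [-3.0968 -0.5282  0.    ] 2.4 [[ 0.9435  0.3315 -0.    ]
 [ 0.3315 -0.9435  0.    ]
 [-0.     -0.0001 -1.    ]]
```

View pics/c1.png

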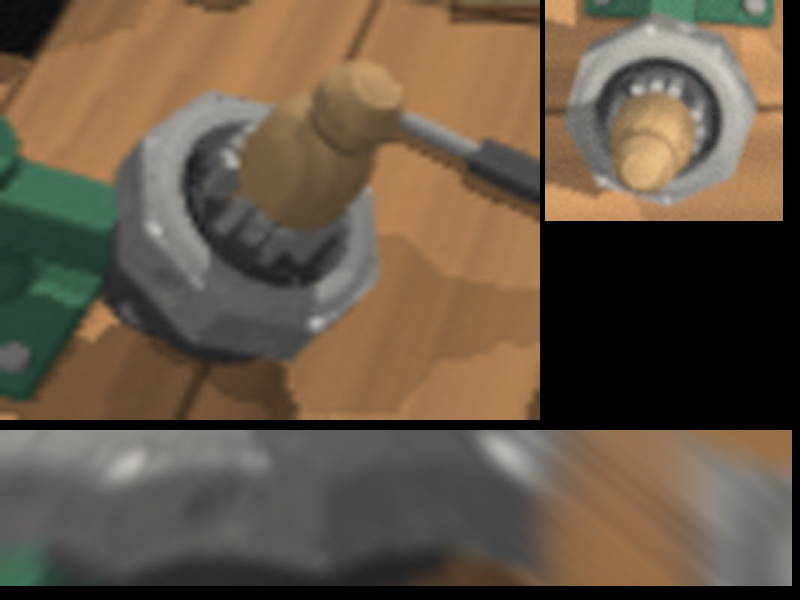

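```bash
cat > fit.py <<'E'
from unroll import *
from scipy.optimize import least_squares, differential_evolution
def mask(p,c):
    hsv=cv2.cvtColor(p['image'],cv2.COLOR_RGB2HSV);u,v=proj(p,c).astype(int)
    return hsv
def hullmask(p,c,F,ph):
    a=np.radians(ph+22.5+45*np.arange(8));r=.064/np.cos(np.pi/8)
    pts=[proj(p,c+F@[r*np.cos(t),r*np.sin(t),z]) for t in a for z in(-.016+.001,.016+.001)]
    h=cv2.convexHull(np.float32(pts));m=np.zeros((70*8,100*8),np.uint8);return h
def score(P,G,V,x,S=4):
    c=np.array([x[0],x[1],.095]);F=frame(c,x[2]);e=0
    for n in P:
        h=hullmask(P[n],c,F,x[3]);o=G[n][1];m=np.zeros(G[n][0].shape,np.uint8)
        q=np.round(((h.reshape(-1,2)-o+.5)*S-.5)*16).astype(np.int32);cv2.fillConvexPoly(m,q,1,shift=4)
        e+=np.sum(V[n]*np.abs(m-G[n][0]))
    return e
E
python3 - <<'E'
from fit import *
np.set_printoptions(precision=4,suppress=True)
P={n:shot(n) for n in('side','top')}
c0=np.array([.59,.148,.095]);G={};V={};S=4;o=[]
for n in P:
    u=proj(P[n],c0).astype(int);w=40;o0=u-w
    im=cv2.resize(P[n]['image'][o0[1]:o0[1]+2*w,o0[0]:o0[0]+2*w],None,fx=S,fy=S,interpolation=cv2.INTER_CUBIC)
    h=cv2.cvtColor(im,cv2.COLOR_RGB2HSV).astype(int);hue,sat=h[...,0],h[...,1]
    g=((sat<75)).astype(np.float32);green=(hue>40)&(hue<100)&(sat>=75)
    v=1-cv2.dilate(green.astype(np.float32),np.ones((13,13)))
    v=v*(1-cv2.morphologyEx(((h[...,2]<75)).astype(np.float32),cv2.MORPH_DILATE,np.ones((5,5)))) # unlit parts unknown
    # ignore blank: inner radius disk
    m=np.zeros_like(g);pts=[proj(P[n],c0+frame(c0,-.05)@[.05*np.cos(t),.05*np.sin(t),.016]) for t in np.linspace(0,6.28,40)]
    pts+=[proj(P[n],c0+frame(c0,-.05)@[.035*np.cos(t),.035*np.sin(t),.14]) for t in np.linspace(0,6.28,40)]
    hh=cv2.convexHull(np.float32(pts)).reshape(-1,2);cv2.fillConvexPoly(m,np.int32((hh-o0)*S),1)
    G[n]=(g,o0);V[n]=v*(1-m);o.append(np.hstack([im,np.dstack([g*255*V[n],V[n]*100,g*255]).astype(np.uint8)]))
def sc(x): return score(P,G,V,x)
r=differential_evolution(sc,[(.575,.605),(.135,.16),(-.15,.08),(0,45)],seed=1,maxiter=60,popsize=12)
print(r.x,r.fun)
for ph in np.arange(0,45,5): print(ph,sc([*r.x[:3],ph]),end=' ')
im=o
for i,n in enumerate(P):
    h=hullmask(P[n],np.array([*r.x[:2],.095]),frame(0,r.x[2]),r.x[3]).reshape(-1,2)
    cv2.polylines(o[i],[np.int32(((h-G[n][1]+.5)*S))],True,(255,255,0),1)
cv2.imwrite('pics/c2.png',cv2.resize(np.vstack(o),(600,600))[:,:,::-1])
# bar
p=P['top'];hsv=cv2.cvtColor(p['image'],cv2.COLOR_RGB2HSV)
m=(hsv[200:272,292:330,1]<75).astype(np.uint8)
n_,l,st,ce=cv2.connectedComponentsWithStats(m);k=1+np.argmax(st[1:,4]);ys,xs=np.where(l==k)
pts=np.array([onz(p,(a+292,b+200),.008)[:2] for a,b in zip(xs,ys)])
mu=pts.mean(0);d=np.linalg.svd(pts-mu)[2][0];d*=np.sign(d[0]);t=(pts-mu)@d
print('bar',len(xs),mu,d,np.degrees(np.arctan2(d[1],d[0])),'ends',mu+d*t.min(),mu+d*t.max(),t.max()-t.min())
t2=cv2.resize(p['image'][195:300,290:460],None,fx=4.5,fy=4.5,interpolation=cv2.INTER_CUBIC);cv2.imwrite('pics/c3.png',t2[:,:,::-1])
E
```

```text
[ 0.59    0.15   -0.1032 31.4216] 1388.0
0 3219.0 5 3586.0 10 3686.0 15 3509.0 20 3060.0 25 2267.0 30 1471.0 35 1822.0 40 2615.0 bar 420 [ 0.5034 -0.0288] [ 0.9524 -0.3049] -17.749836368052183 ends [ 0.4395 -0.0084] [ 0.5913 -0.057 ] 0.15943136199234204
```

View pics/c2.png

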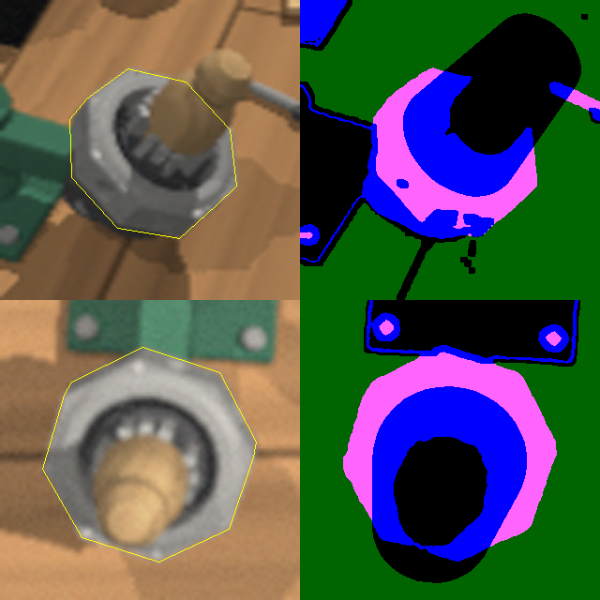

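View pics/c3.png

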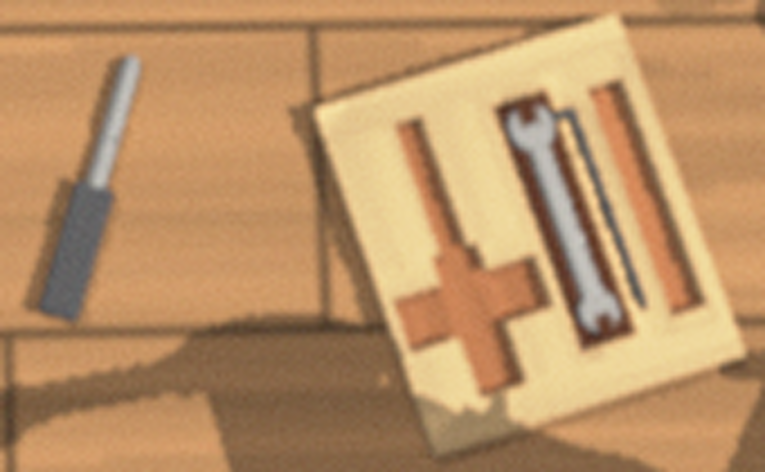

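The octagon fit puts the chuck at (0.590, 0.150) with yaw −6° and holes at 31.4° + 45k, so about 166° of turn is needed. The bar shows up with its handle at px (303,265) and its tip at (319,208). The cutout's tip points up and left, from (401,277) to (381,223).

{"method": "step_arm", "body": {
  "series": [0.4515,-0.4913,0.131,0.648,0.4515,-0.4913,0.131,0.648,0.4515,-0.4913,0.131,0.648,0.4515,-0.4913,0.131,0.648,0.4515,-0.4913,0.131,0.648,0.4515,-0.4913,0.131,0.648,0.4515,-0.4913,0.131,0.648,0.4515,-0.4913,0.131,0.648],
  "gripper": 0.55,
  "newtons": 25
}}

```text
time: 3.5
tool_pos: [0.4179, -0.1843, 0.1351]
tcp_rot: [3.103, -0.486, 0.002]
wrist_force: [1.4, 0.1, 0.0]
width: 0.55
grip_force: 0.0
```

```bash
cat > plan.py <<'E'
from unroll import *
np.set_printoptions(precision=4,suppress=True)
C=np.array([.590,.150,.095]);YAW=-.1032
def bar(th,r,q=0,dz=0):
    """grip world position and tip azimuth (deg) for bar in hole at th deg with grip at radius r"""
    F=frame(C,YAW);t=np.radians(th);v=F@[np.cos(t),np.sin(t),0]
    return C+F@[0,0,.00048*abs(q)]+v*r+[0,0,dz], np.degrees(np.arctan2(-v[1],-v[0]))
def state():
    s=monitor.read_state();M=R.from_rotvec(s['tcp_rot']).as_matrix();return s,np.array(s['tool_pos']),M
def rel(pts,M=None,p=None,nominal=None):
    """pts: list of (TCP xyz, az deg) -> tool-axis rows from the current pose"""
    s,p0,M0=state();az0=np.degrees(np.arctan2(M0[1,0],M0[0,0]))
    for X,az in pts:
        d=M0.T@(np.asarray(X)-p0);print(np.round(d,4),round(float(np.radians((az0-az+180)%360-180)),3))
def show():
    s,p,M=state();print('t',s['time'],'tcp',p,'az',np.degrees(np.arctan2(M[1,0],M[0,0])),'tilt',M[2],'F',np.round(s['wrist_force'],1),'T',np.round(s['torque'],2),'w',s['width'],'gf',s['grip_force'])
E
python3 - <<'E'
from plan import *
show();rel([([.487,-.024,.08],-17.75),([.487,-.024,.002],-17.75)])
E
```

```text
t 3.5 tcp [ 0.4179 -0.1843  0.1351] az -17.795672028527445 tilt [ 0.0016  0.0002 -1.    ] F [1.4 0.1 0. ] T [0.   0.02 0.03] w 0.5498614726135057 gf 0.0
[ 0.0167 -0.1738  0.0551] -0.001
[ 0.0165 -0.1738  0.1331] -0.001
```

{"method": "step_arm", "body": {
  "series": [0.0167,-0.174,0.05,0,0.0167,-0.174,0.05,0,0.0167,-0.174,0.05,0,0.0167,-0.174,0.05,0,0.0167,-0.174,0.09,0,0.0167,-0.174,0.12,0,0.0167,-0.174,0.132,0,0.0167,-0.174,0.132,0]
}}

```text
time: 4.5
tool_pos: [0.4857, -0.0261, 0.0027]
tcp_rot: [3.103, -0.487, -0.002]
wrist_force: [-0.4, 0.5, 0.4]
width: 0.547
grip_force: 0.0
```

Run:
```python
from plan import *
show()
a=shot('side');b=shot('top')
A=cv2.resize(a['image'][165:275,235:375],None,fx=2.85,fy=2.85,interpolation=cv2.INTER_CUBIC);B=cv2.resize(b['image'][195:305,250:390],None,fx=2.85,fy=2.85,interpolation=cv2.INTER_CUBIC)
cv2.imwrite('pics/g1.png',np.hstack([A,B])[:,:,::-1])
```

```text
t 4.5 tcp [ 0.4857 -0.0261  0.0027] az -17.830476267098035 tilt [-0.0013  0.0004 -1.    ] F [-0.4  0.5  0.4] T [ 0.02 -0.06  0.02] w 0.546919189214962 gf 0.0
```

View pics/g1.png

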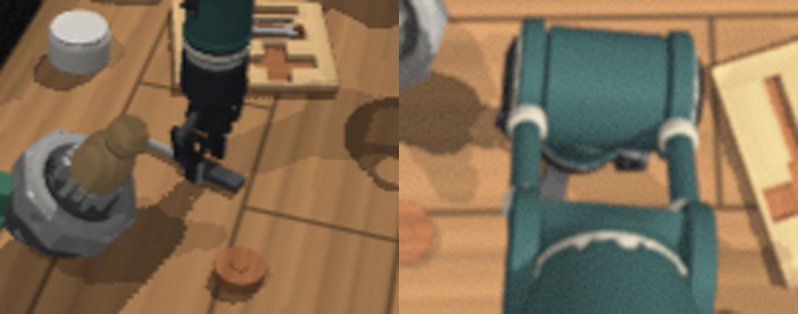

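The fingers straddle the handle (left half, around px (205,165)), so I'll close and lift.

{"method": "step_arm", "body": {
  "series": [0,0,0,0,0,0,0,0,0,0,0,0,0,0,-0.03,0,0,0,-0.09,0,0,0,-0.14,0,0,0,-0.14,0,0,0,-0.14,0],
  "gripper": 0.15,
  "newtons": 30
}}

```text
time: 5.6
tool_pos: [0.4851, -0.0252, 0.1419]
tcp_rot: [3.104, -0.485, -0.003]
wrist_force: [-0.5, -0.5, -4.2]
width: 0.27
grip_force: 30.8
```

Run:
```python
from plan import *
show()
P={n:shot(n) for n in('side','top')}
for l in('bar_tip','bar_grip'):
    u={n:spot(P[n],l) for n in P};print(l,u)
    if all(v[0] is not None for v in u.values()): print(tri([ray(P[n],u[n][0]) for n in P]))
s,p,M=state();X=p+M@[0,0,-.005]
print('expected tip',X+M@[.11,0,0],[proj(P[n],X+M@[.11,0,0]) for n in P])
for th in(-58.6,):
  for r in (.215,.18,.145):
    X,az=bar(th,r,2.9);print(r,X,az)
```

```text
t 5.6 tcp [ 0.4851 -0.0252  0.1419] az -17.765861829594307 tilt [-0.0018  0.0004 -1.    ] F [-0.5 -0.5 -4.2] T [ 0.02  0.04 -0.04] w 0.26998320368548934 gf 30.81079602241516
bar_tip {'side': ([279.8, 180.1], 0.51), 'top': ([163.5, 276.3], 0.32)}
[0.4446 0.2747 0.3981]
bar_grip {'side': ([309.2, 190.6], 0.66), 'top': ([313.3, 241.0], 0.45)}
[ 0.4847 -0.0273  0.1462]
expected tip [ 0.5898 -0.0589  0.1459] [array([280.5431, 178.95  ]), array([325.203 , 196.2887])]
0.215 [ 0.6669 -0.0425  0.1522] 111.94908789603275
0.18 [ 0.6543 -0.0111  0.1431] 111.94908789603275
0.145 [0.6416 0.0202 0.134 ] 111.94908789603275
```

```bash
cat >> plan.py <<'E'
OFF=np.array([0,0,-.0035])   # TCP relative to bar centre
def level(th,rt,q,dz=0):
    """TCP for a level bar with its tip on the hole line at radius rt"""
    t,az=bar(th,rt,q);a=np.radians(az);return t-.11*np.array([np.cos(a),np.sin(a),0])+OFF+[0,0,dz],az
def inh(th,rt,q,dz=0):
    X,az=bar(th,rt+.11,q);return X+OFF+[0,0,dz],az
E
python3 - <<'E'
from plan import *
s,p,M=state()
W=[level(-58.6,.12,2.9),level(-58.6,.085,2.9),level(-58.6,.055,2.9),inh(-58.6,.05,2.9),inh(-58.6,.035,2.9)]
for w in W: print(w)
rel([([.65,-.08,.16],111.9)]+W)
E
```

```text
(array([ 0.6737, -0.0594,  0.124 ]), np.float64(111.94908789603275))
(array([ 0.6611, -0.0281,  0.1148]), np.float64(111.94908789603275))
(array([ 0.6503, -0.0012,  0.107 ]), np.float64(111.94908789603275))
(array([0.647 , 0.0068, 0.1344]), np.float64(111.94908789603275))
(array([0.6416, 0.0202, 0.1305]), np.float64(111.94908789603275))
[ 0.1737  0.0018 -0.0193] -2.263
[ 0.1901 -0.0251  0.0167] -2.264
[ 0.1686 -0.0511  0.0259] -2.264
[ 0.1501 -0.0734  0.0337] -2.264
[ 0.1445 -0.08    0.0064] -2.264
[ 0.1352 -0.0911  0.0103] -2.264
```

{"method": "step_arm", "body": {
  "series": [0.04,0.02,-0.03,-0.18,0.09,0.02,-0.03,-0.36,0.14,0.0018,-0.02,-0.54,0.174,0.0018,-0.02,-0.72,0.174,0.0018,-0.02,-0.9,0.174,0.0018,-0.02,-1.08,0.174,0.0018,-0.02,-1.26,0.174,0.0018,-0.02,-1.44]
}}

```text
time: 6.9
tool_pos: [0.6509, -0.0802, 0.1615]
tcp_rot: [-2.647, -1.689, 0.003]
wrist_force: [0.3, -0.3, -3.0]
width: 0.264
grip_force: 30.8
```

Run:
```python
from plan import *
show();rel([level(-58.6,.12,2.9),level(-58.6,.085,2.9)])
```

```text
t 6.9 tcp [ 0.6509 -0.0802  0.1615] az 65.07200653920219 tilt [-0.0007 -0.0022 -1.    ] F [ 0.3 -0.3 -3. ] T [-0.   -0.04 -0.01] w 0.26381143613148367 gf 30.848861932754517
[0.0285 0.012  0.0374] -0.818
[ 0.0516 -0.0126  0.0466] -0.818
```

{"method": "step_arm", "body": {
  "series": [0,0,0,-0.18,0,0,0.01,-0.36,0.01,0.006,0.02,-0.54,0.02,0.012,0.03,-0.72,0.0285,0.012,0.0374,-0.818,0.0516,-0.0126,0.0466,-0.818,0.0516,-0.0126,0.0466,-0.818,0.0516,-0.0126,0.0466,-0.818]
}}

```text
time: 7.9
tool_pos: [0.6619, -0.0283, 0.1157]
tcp_rot: [-1.765, -2.599, 0.001]
wrist_force: [0.3, 0.0, -3.4]
width: 0.27
grip_force: 30.8
```

Run:
```python
from plan import *
show()
a=shot('side');b=shot('top')
A=cv2.resize(a['image'][170:260,215:315],None,fx=4,fy=4,interpolation=cv2.INTER_CUBIC);B=cv2.resize(b['image'][155:245,220:320],None,fx=4,fy=4,interpolation=cv2.INTER_CUBIC)
cv2.imwrite('pics/g2.png',np.hstack([A,B])[:,:,::-1])
t,_=bar(-58.6,.085,2.9);m,_=bar(-58.6,.064,2.9)
for n,p,o in(('side',a,(215,170)),('top',b,(220,155))):
    print(n,'tip exp',(proj(p,t)-o)*4,'mouth',(proj(p,m)-o)*4, spot(p,'bar_tip'),spot(p,'bar_grip'))
rel([level(-58.6,.055,2.9),inh(-58.6,.05,2.9),inh(-58.6,.035,2.9)])
```

```text
t 7.9 tcp [ 0.6619 -0.0283  0.1157] az 111.6349002180558 tilt [-0.0001 -0.0009 -1.    ] F [ 0.3  0.  -3.4] T [-0.   -0.09 -0.01] w 0.2695158441889393 gf 30.834712386131287
side tip exp [175.3131 154.431 ] mouth [176.8608 177.0824] ([256.9, 211.6], 0.66) ([262.8, 230.9], 0.73)
top tip exp [196.9464 129.6457] mouth [166.4264 144.2177] ([237.2, 203.3], 0.73) ([239.4, 208.8], 0.2)
[ 0.0301 -0.0011  0.0096] -0.007
[ 0.0387 -0.0011 -0.0177] -0.007
[ 0.0532 -0.0012 -0.0138] -0.007
```

View pics/g2.png

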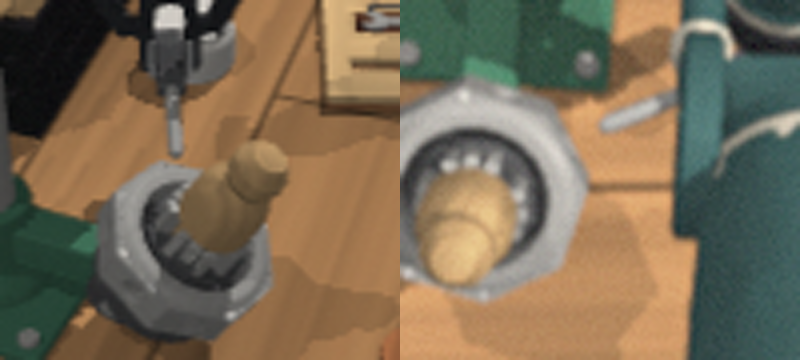

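The tip shows at (177,154) in the side crop and (200,128) in the top crop, matching the predictions, so I'll insert.

{"method": "step_arm", "body": {
  "series": [0.012,-0.001,0.004,-0.005,0.022,-0.001,0.007,-0.005,0.03,-0.001,0.0096,-0.005,0.03,-0.001,0.0096,-0.005]
}}

```text
time: 8.7
tool_pos: [0.6492, 0.0006, 0.1065]
tcp_rot: [-1.757, -2.602, 0.0]
wrist_force: [-1.7, 1.3, -2.3]
width: 0.269
grip_force: 31.0
```

Run:
```python
from plan import *
show()
a=shot('side')
p,M=state()[1:];t=p-OFF+M@[.11,0,0];print('r depth', frame(C,YAW).T@(t-C),proj(a,t),spot(a,'bar_tip'))
rel([inh(-58.6,.05,2.9),inh(-58.6,.035,2.9)])
```

```text
t 8.7 tcp [0.6492 0.0006 0.1065] az 111.95186221367123 tilt [ 0.0012 -0.001  -1.    ] F [-1.7  1.3 -2.3] T [0.27 0.34 0.11] w 0.26900897779592586 gf 31.036537885665894
r depth [ 0.0277 -0.0456  0.0016] [259.4886 217.1466] ([256.8, 215.1], 0.54)
[ 0.0074  0.0001 -0.0276] -0.0
[ 0.0219  0.0001 -0.0237] -0.0
```

{"method": "step_arm", "body": {
  "series": [0.002,0,-0.007,0,0.004,0,-0.014,0,0.006,0,-0.021,0,0.008,0,-0.0275,0,0.013,0,-0.0265,0,0.018,0,-0.025,0,0.021,0,-0.024,0,0.021,0,-0.024,0]
}}

```text
time: 9.8
tool_pos: [0.6417, 0.0198, 0.1303]
tcp_rot: [-1.758, -2.602, -0.001]
wrist_force: [0.1, 0.2, -4.2]
width: 0.271
grip_force: 29.7
```

Run:
```python
from plan import *
show()
a=shot('side');b=shot('top')
A=cv2.resize(a['image'][170:260,215:315],None,fx=4,fy=4,interpolation=cv2.INTER_CUBIC);B=cv2.resize(b['image'][155:245,220:320],None,fx=4,fy=4,interpolation=cv2.INTER_CUBIC)
cv2.imwrite('pics/g3.png',np.hstack([A,B])[:,:,::-1])
rel([inh(-58.6,.035,2.9)]+[inh(t,.035,2.9) for t in (-62,-66,-70,-74,-78,-82,-86)])
```

```text
t 9.8 tcp [0.6417 0.0198 0.1303] az 111.9014350657116 tilt [ 0.0014 -0.0005 -1.    ] F [ 0.1  0.2 -4.2] T [ 0.02 -0.1  -0.02] w 0.2714192815432885 gf 29.6872079372406
[ 0.0008  0.     -0.    ] -0.001
[ 0.     -0.0077  0.0037] 0.054
[-0.0002 -0.0167  0.0083] 0.117
[ 0.0002 -0.0257  0.013 ] 0.18
[ 0.0013 -0.0345  0.0178] 0.242
[ 0.0031 -0.0432  0.0227] 0.303
[ 0.0056 -0.0516  0.0277] 0.364
[ 0.0087 -0.0598  0.0327] 0.425
```

View pics/g3.png

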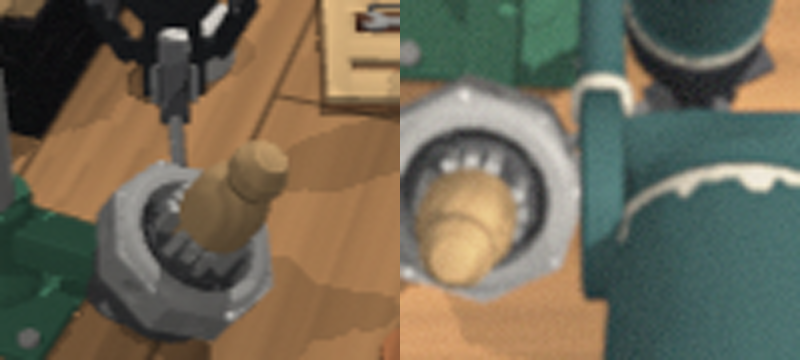

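The bar is fully seated in the hole: the shank enters at (178,160) in the side crop, pitched up and with almost no force. Next is the swing.

Run:
```python
from plan import *
rel([inh(t,.035,2.5) for t in (-63,-69,-75,-81,-87,-93,-99,-105)])
```

```text
[-0.0001 -0.0099  0.005 ] 0.07
[-0.     -0.0233  0.012 ] 0.164
[ 0.0017 -0.0366  0.0192] 0.257
[ 0.0049 -0.0494  0.0266] 0.349
[ 0.0096 -0.0617  0.0342] 0.44
[ 0.0157 -0.0734  0.0418] 0.531
[ 0.0232 -0.0842  0.0493] 0.622
[ 0.032  -0.0941  0.0568] 0.713
```

{"method": "step_arm", "body": {
  "series": [0,-0.0099,0.005,0.07,0,-0.0233,0.012,0.164,0.0017,-0.0366,0.0192,0.257,0.0049,-0.0494,0.0266,0.349,0.0096,-0.0617,0.0342,0.44,0.0157,-0.0734,0.0418,0.531,0.0232,-0.0842,0.0493,0.622,0.032,-0.0941,0.0568,0.713]
}}

```text
time: 10.9
tool_pos: [0.5466, 0.0113, 0.0763]
tcp_rot: [2.555, 1.816, 0.008]
wrist_force: [4.5, -6.9, -1.6]
width: 0.269
grip_force: 36.8
```

Run:
```python
from plan import *
show()
rel([inh(t,.035,2) for t in (-105,-111,-117,-123,-129,-134,-138,-140)])
```

```text
t 10.9 tcp [0.5466 0.0113 0.0763] az 70.79625239996211 tilt [-0.0001  0.0089 -1.    ] F [ 4.5 -6.9 -1.6] T [-1.11 -0.81 -0.5 ] w 0.26891506398087234 gf 36.7632578057237
[ 0.0013 -0.0046  0.0027] -0.004
[ 0.003  -0.0179  0.0098] 0.089
[ 0.0063 -0.031   0.0166] 0.184
[ 0.0111 -0.0439  0.0231] 0.28
[ 0.0173 -0.0564  0.0291] 0.38
[ 0.0236 -0.0663  0.0338] 0.465
[ 0.0293 -0.074   0.0372] 0.534
[ 0.0323 -0.0776  0.0389] 0.569
```

{"method": "step_arm", "body": {
  "series": [-0.001,-0.0133,0.0071,0.093,0.002,-0.0264,0.0139,0.188,0.0068,-0.0393,0.0204,0.284,0.013,-0.0518,0.0264,0.384,0.0193,-0.0617,0.0311,0.469,0.025,-0.0694,0.0345,0.538,0.028,-0.073,0.0362,0.573,0.028,-0.073,0.0362,0.573]
}}

```text
time: 11.9
tool_pos: [0.4842, 0.0629, 0.0388]
tcp_rot: [2.967, 1.027, 0.003]
wrist_force: [1.1, -5.5, -0.9]
width: 0.271
grip_force: 35.6
```

Run:
```python
from plan import *
show()
s,p,M=state();print(np.degrees(np.arctan2(*(frame(C,YAW).T@(p-OFF-C))[1::-1])),frame(C,YAW).T@(p-OFF-C))
rel([inh(-139,r,1.5) for r in (.038,.05,.065,.09,.12)]+[inh(-139,.12,1.5,.04)])
```

```text
t 11.9 tcp [0.4842 0.0629 0.0388] az 38.17370034367685 tilt [ 0.0012  0.0024 -1.    ] F [ 1.1 -5.5 -0.9] T [-0.72 -0.2  -0.34] w 0.2707513365840051 gf 35.55033431388438
-138.37336852197436 [-0.1097 -0.0975  0.0025]
[-0.0004 -0.0009  0.0025] -0.018
[-0.0115 -0.0007  0.007 ] -0.018
[-0.0254 -0.0005  0.0127] -0.018
[-0.0485 -0.0001  0.0221] -0.018
[-0.0763  0.0004  0.0333] -0.018
[-0.0763  0.0005 -0.0067] -0.018
```

{"method": "step_arm", "body": {
  "series": [-0.006,0.002,0.003,-0.01,-0.014,0.002,0.006,-0.01,-0.023,0.001,0.01,-0.01,-0.032,0,0.013,-0.01,-0.06,0,0.013,-0.01,-0.085,0,0.008,-0.01,-0.085,0.03,0,-0.01,-0.085,0.05,0,-0.01]
}}

```text
time: 12.9
tool_pos: [0.4468, -0.0289, 0.0376]
tcp_rot: [-2.963, -1.043, 0.0]
wrist_force: [0.5, 0.3, -2.6]
width: 0.268
grip_force: 30.1
```

Run:
```python
from plan import *
show()
rel([([.46,-.05,.03],38.2),([.46,-.05,.0025],38.2)])
a=shot('side');b=shot('top')
print(spot(a,'bar_tip'),spot(a,'bar_grip'))
A=cv2.resize(a['image'][180:290,235:375],None,fx=2.85,fy=2.85,interpolation=cv2.INTER_CUBIC);B=cv2.resize(b['image'][155:265,200:340],None,fx=2.85,fy=2.85,interpolation=cv2.INTER_CUBIC)
cv2.imwrite('pics/g4.png',np.hstack([A,B])[:,:,::-1])
```

```text
t 12.9 tcp [ 0.4468 -0.0289  0.0376] az 38.76531011751508 tilt [-0.     -0.0003 -1.    ] F [ 0.5  0.3 -2.6] T [ 0.   -0.02  0.03] w 0.26829897007958964 gf 30.08798724738881
[-0.0029  0.0247  0.0076] 0.01
[-0.0029  0.0247  0.0351] 0.01
([290.4, 217.8], 0.64) ([317.2, 216.6], 0.47)
```

View pics/g4.png

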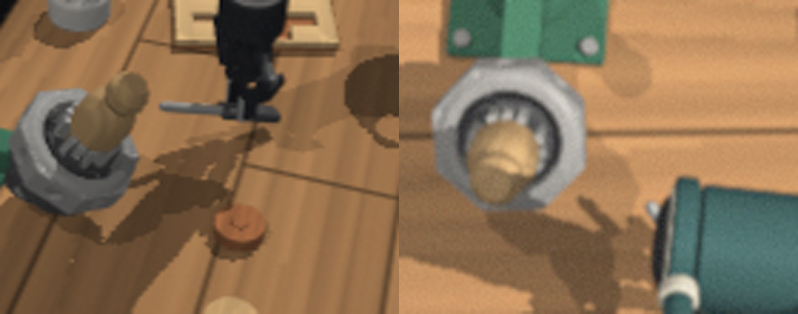

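The bar is free and pitched tip up in the hand (tip at (163,105) in the left crop). I'll flatten it on the bench.

{"method": "step_arm", "body": {
  "series": [-0.003,0.015,0.012,0,-0.003,0.025,0.022,0,-0.003,0.025,0.029,0,-0.003,0.025,0.035,0,-0.003,0.025,0.035,0]
}}

```text
time: 13.72
tool_pos: [0.4623, -0.0494, 0.005]
tcp_rot: [2.963, 1.043, 0.003]
wrist_force: [-3.5, 4.0, 18.7]
width: 0.268
grip_force: 33.4
```

{"method": "step_arm", "body": {
  "series": [0,0,0,0,0,0,0,0,0,0,0,0],
  "gripper": 0.36
}}

```text
time: 14.1
tool_pos: [0.4599, -0.0495, 0.0023]
tcp_rot: [-2.963, -1.043, 0.001]
wrist_force: [0.3, 0.0, 0.5]
width: 0.362
grip_force: 0.0
```

{"method": "step_arm", "body": {
  "series": [0,0,0,0,0,0,0,0,0,0,0,0,0,0,-0.03,0,0,0,-0.08,0,0,0,-0.08,0],
  "gripper": 0.15
}}

```text
time: 14.85
tool_pos: [0.4639, -0.05, 0.0863]
tcp_rot: [2.96, 1.042, 0.011]
wrist_force: [0.4, -0.6, -2.5]
width: 0.27
grip_force: 30.3
```

```bash
cat > ph.py <<'E'
from fit import *
def phase(x0=.59,y0=.15,yaw=-.1032):
    P={n:shot(n) for n in('side','top')};c0=np.array([x0,y0,.095]);G={};V={};S=4
    for n in P:
        u=proj(P[n],c0).astype(int);w=40;o0=u-w
        im=cv2.resize(P[n]['image'][o0[1]:o0[1]+2*w,o0[0]:o0[0]+2*w],None,fx=S,fy=S,interpolation=cv2.INTER_CUBIC)
        h=cv2.cvtColor(im,cv2.COLOR_RGB2HSV).astype(int)
        g=(h[...,1]<75).astype(np.float32);green=(h[...,0]>40)&(h[...,0]<100)&(h[...,1]>=75)
        v=1-cv2.dilate(green.astype(np.float32),np.ones((13,13)));v*=1-cv2.dilate((h[...,2]<75).astype(np.float32),np.ones((5,5)))
        F=frame(0,yaw);ts=np.linspace(0,6.28,40)
        pts=[proj(P[n],c0+F@[r*np.cos(t),r*np.sin(t),z]) for t in ts for r,z in((.05,.016),(.035,.14))]
        m=np.zeros_like(g);cv2.fillConvexPoly(m,np.int32((cv2.convexHull(np.float32(pts)).reshape(-1,2)-o0)*S),1)
        G[n]=(g,o0);V[n]=v*(1-m)
    ph=np.arange(0,45,.5)
    out={}
    for k in('side','top'):
        s=[score({k:P[k]},G,V,[x0,y0,yaw,a]) for a in ph];out[k]=(ph[int(np.argmin(s))],min(s),max(s))
    s=[score(P,G,V,[x0,y0,yaw,a]) for a in ph];out['both']=ph[int(np.argmin(s))]
    return out,P
E
python3 - <<'E'
from plan import *
from ph import phase
show()
o,P=phase();print(o)
for l in('bar_tip','bar_grip'): print(l,[spot(P[n],l) for n in P])
s,p,M=state();X=p-OFF;print([proj(P[n],X+M@[.11,0,0]) for n in P])
E
```

```text
t 14.85 tcp [ 0.4639 -0.05    0.0863] az 38.775166553578664 tilt [ 0.0056  0.0059 -1.    ] F [ 0.4 -0.6 -2.5] T [-0.02 -0.08 -0.01] w 0.2701289168096889 gf 30.33416748046875
{'side': (np.float64(5.0), np.float32(594.0), np.float32(1109.0)), 'top': (np.float64(6.5), np.float32(655.0), np.float32(2556.0)), 'both': np.float64(6.5)}
bar_tip [([284.5, 211.2], 0.47), ([293.8, 220.2], 0.58)]
bar_grip [([315.2, 200.8], 0.69), ([239.6, 200.9], 0.73)]
[array([286.7756, 211.0252]), array([291.6417, 220.0651])]
```

Run:
```python
from plan import *
show()
T=-83.5;q=1.68
W=[level(T,.11,q,.03),level(T,.08,q),level(T,.055,q),inh(T,.038,q)]
for w in W: print(w)
rel(W)
```

```text
t 15.15 tcp [ 0.4585 -0.0493  0.0807] az 38.77544862775142 tilt [-0.0028 -0.0032 -1.    ] F [ 0.7 -0.6 -3.1] T [-0.05 -0.    0.05] w 0.2742363150327141 gf 30.312160849571228
(array([ 0.5885, -0.0698,  0.1284]), np.float64(89.72227408814364))
(array([ 0.5887, -0.0398,  0.0967]), np.float64(89.72227408814364))
(array([ 0.5888, -0.0149,  0.0953]), np.float64(89.72227408814364))
(array([0.5889, 0.0023, 0.1006]), np.float64(89.72227408814364))
[ 0.0884  0.0973 -0.0483] -0.889
[ 0.1073  0.0741 -0.0166] -0.889
[ 0.123   0.0547 -0.0151] -0.889
[ 0.1338  0.0414 -0.0204] -0.889
```

{"method": "step_arm", "body": {
  "series": [0.03,0.06,-0.04,-0.15,0.06,0.09,-0.048,-0.33,0.0884,0.0973,-0.048,-0.51,0.0884,0.0973,-0.048,-0.69,0.0884,0.0973,-0.048,-0.889,0.1073,0.0741,-0.0166,-0.889,0.1073,0.0741,-0.0166,-0.889,0.1073,0.0741,-0.0166,-0.889]
}}

```text
time: 16.15
tool_pos: [0.5899, -0.0402, 0.0982]
tcp_rot: [-2.225, -2.215, 0.003]
wrist_force: [0.4, 0.1, -3.6]
width: 0.274
grip_force: 30.5
```

Run:
```python
from plan import *
from ph import phase
show()
o,P=phase();print(o)
T=-83.5;q=1.68
t,_=bar(T,.08,q);print([(proj(P[n],t),spot(P[n],'bar_tip')) for n in P])
# hole/tip crop
rel([level(T,.08,q),level(T,.055,q),inh(T,.045,q),inh(T,.038,q)])
```

```text
t 16.15 tcp [ 0.5899 -0.0402  0.0982] az 89.74304842022556 tilt [-0.0002 -0.0021 -1.    ] F [ 0.4  0.1 -3.6] T [-0.04 -0.03  0.04] w 0.27388314723390556 gf 30.537571907043457
{'side': (np.float64(5.0), np.float32(419.0), np.float32(1007.0)), 'top': (np.float64(6.0), np.float32(1028.0), np.float32(2905.0)), 'both': np.float64(6.5)}
[(array([268.6724, 214.2685]), ([263.8, 213.0], 0.59)), (array([270.9957, 201.2735]), ([271.9, 202.4], 0.59))]
[ 0.0009 -0.0026  0.0035] -0.001
[ 0.0259 -0.0026  0.0049] -0.001
[ 0.036  -0.0026 -0.0008] -0.001
[ 0.043  -0.0026 -0.0004] -0.001
```

{"method": "step_arm", "body": {
  "series": [0.01,-0.001,0.001,0,0.018,-0.001,0.0015,0,0.025,-0.001,0.0015,0,0.03,-0.001,0,0,0.036,-0.001,-0.003,0,0.042,-0.001,-0.004,0,0.042,-0.001,-0.004,0]
}}

```text
time: 17.23
tool_pos: [0.5894, 0.0024, 0.1031]
tcp_rot: [-2.226, -2.216, 0.0]
wrist_force: [-0.3, -0.8, -5.8]
width: 0.269
grip_force: 30.1
```

Run:
```python
from plan import *
show()
rel([inh(-84,.04,1.6)]+[inh(t,.04,1.3) for t in (-87,-92,-98,-104,-110,-116,-122,-128,-134)])
```

```text
t 17.225 tcp [0.5894 0.0024 0.1031] az 89.72919815420909 tilt [ 0.0004 -0.0006 -1.    ] F [-0.3 -0.8 -5.8] T [-0.33  0.01  0.05] w 0.2686723925447998 gf 30.05381852388382
[-0.0022 -0.0017  0.0031] 0.008
[-0.0021 -0.0084  0.0072] 0.053
[-0.0011 -0.0197  0.0137] 0.129
[ 0.0016 -0.033   0.0216] 0.22
[ 0.0059 -0.046   0.0293] 0.311
[ 0.0117 -0.0585  0.0368] 0.404
[ 0.019  -0.0704  0.044 ] 0.498
[ 0.0278 -0.0814  0.0509] 0.594
[ 0.0378 -0.0916  0.0573] 0.693
[ 0.0491 -0.1008  0.0633] 0.795
```

{"method": "step_arm", "body": {
  "series": [-0.002,-0.0084,0.006,0.053,-0.0011,-0.0197,0.0137,0.129,0.0016,-0.033,0.0216,0.22,0.0059,-0.046,0.0293,0.311,0.0117,-0.0585,0.0368,0.404,0.019,-0.0704,0.044,0.498,0.0278,-0.0814,0.0509,0.594,0.0378,-0.0916,0.0573,0.693]
}}

```text
time: 18.23
tool_pos: [0.5007, 0.0389, 0.0477]
tcp_rot: [2.847, 1.319, 0.007]
wrist_force: [2.1, -7.3, -1.0]
width: 0.266
grip_force: 39.7
```

Run:
```python
from plan import *
from ph import phase
show();o,P=phase();print(o)
rel([inh(-128,.04,1)]+[inh(t,.04,1) for t in (-132,-136,-139,-141)])
```

```text
t 18.225 tcp [0.5007 0.0389 0.0477] az 49.710676352334445 tilt [ 0.0024  0.005  -1.    ] F [ 2.1 -7.3 -1. ] T [-0.97 -0.34 -0.52] w 0.2655580914002449 gf 39.65032360149053
{'side': (np.float64(17.0), np.float32(714.0), np.float32(1188.0)), 'top': (np.float64(15.5), np.float32(2044.0), np.float32(3189.0)), 'both': np.float64(14.5)}
[-0.0003 -0.0014  0.0012] -0.001
[ 0.0013 -0.0109  0.0052] 0.066
[ 0.0037 -0.0204  0.009 ] 0.135
[ 0.0059 -0.0275  0.0116] 0.187
[ 0.0076 -0.0321  0.0133] 0.223
```

{"method": "step_arm", "body": {
  "series": [0.0013,-0.0105,0.0045,0.066,0.0037,-0.02,0.008,0.135,0.0059,-0.027,0.011,0.187,0.0076,-0.0325,0.0125,0.223,0.0076,-0.0325,0.0125,0.223]
}}

```text
time: 18.95
tool_pos: [0.4805, 0.0667, 0.0351]
tcp_rot: [2.976, 1.004, 0.006]
wrist_force: [2.3, -4.8, -0.2]
width: 0.267
grip_force: 36.8
```

Run:
```python
from plan import *
from ph import phase
show();o,P=phase();print(o)
rel([inh(-141,.04,.8),inh(-135,.04,.8)]+[inh(-134,r,.8) for r in (.05,.066)])
```

```text
t 18.95 tcp [0.4805 0.0667 0.0351] az 37.30322289471208 tilt [ 0.0033  0.0022 -1.    ] F [ 2.3 -4.8 -0.2] T [-0.61 -0.41 -0.4 ] w 0.2665465853121571 gf 36.8289221660234
{'side': (np.float64(43.5), np.float32(998.0), np.float32(1596.0)), 'top': (np.float64(0.5), np.float32(612.0), np.float32(1975.0)), 'both': np.float64(0.0)}
[-0.0008 -0.0005  0.0015] 0.003
[-0.0022  0.0143 -0.0037] -0.103
[-0.0116  0.0178 -0.0012] -0.12
[-0.0265  0.0196  0.0043] -0.12
```

{"method": "step_arm", "body": {
  "series": [-0.002,0.008,-0.002,-0.06,-0.002,0.0143,-0.0035,-0.1,-0.0116,0.016,-0.001,-0.11,-0.019,0.017,0.0015,-0.11,-0.028,0.018,0.005,-0.11,-0.06,0.018,0.005,-0.11,-0.085,0.03,0,-0.11,-0.085,0.06,0,-0.11]
}}

```text
time: 20.05
tool_pos: [0.4433, -0.0326, 0.0325]
tcp_rot: [-2.916, -1.165, 0.005]
wrist_force: [1.3, -0.2, -2.7]
width: 0.268
grip_force: 32.9
```

Run:
```python
from plan import *
show()
s,p,M=state();rel([([.455,-.04,.0025],44)])
```

```text
t 20.05 tcp [ 0.4433 -0.0326  0.0325] az 43.54874581507017 tilt [-0.0022 -0.003  -1.    ] F [ 1.3 -0.2 -2.7] T [-0.01 -0.03  0.01] w 0.2684287040434615 gf 32.946132540819235
[0.0035 0.0135 0.03  ] -0.008
```

{"method": "step_arm", "body": {
  "series": [0,0.005,0.008,0,0,0.01,0.015,0,0,0.01,0.021,0,0,0.01,0.026,0,0,0.01,0.03,0]
}}

```text
time: 20.68
tool_pos: [0.4548, -0.0392, 0.0038]
tcp_rot: [2.916, 1.166, 0.003]
wrist_force: [1.5, 3.4, 2.9]
width: 0.272
grip_force: 31.0
```

{"method": "step_arm", "body": {
  "series": [0,0,0,0,0,0,0,0,0,0,0,0],
  "gripper": 0.36
}}

```text
time: 21.05
tool_pos: [0.4532, -0.0397, 0.0033]
tcp_rot: [-2.917, -1.165, 0.001]
wrist_force: [0.0, 0.3, 0.1]
width: 0.36
grip_force: 0.0
```

{"method": "step_arm", "body": {
  "series": [0,0,0,0,0,0,0,0,0,0,0,0,0,0,-0.03,0,0,0,-0.08,0,0,0,-0.08,0,0,0,-0.08,0],
  "gripper": 0.15
}}

```text
time: 21.92
tool_pos: [0.4528, -0.0394, 0.0826]
tcp_rot: [-2.917, -1.165, 0.002]
wrist_force: [-1.0, -0.6, -2.6]
width: 0.269
grip_force: 30.8
```

Run:
```python
from plan import *
from ph import phase
show();o,P=phase();print(o)
s,p,M=state();X=p-OFF
print([proj(P[n],X+M@[.11,0,0]) for n in P],[spot(P[n],'bar_tip') for n in P])
T=-89.5;q=.79
rel([level(T,.11,q,.03),level(T,.08,q)])
```

```text
t 21.925 tcp [ 0.4528 -0.0394  0.0826] az 43.533706073309766 tilt [-0.0008 -0.0012 -1.    ] F [-1.  -0.6 -2.6] T [-0.02  0.05 -0.01] w 0.2687699172985177 gf 30.750904083251953
{'side': (np.float64(43.0), np.float32(585.0), np.float32(1170.0)), 'top': (np.float64(0.0), np.float32(651.0), np.float32(2476.0)), 'both': np.float64(0.0)}
[array([289.2337, 214.9635]), array([284.9639, 225.2094])] [([287.3, 216.4], 0.7), ([286.0, 229.9], 0.53)]
[ 0.0642  0.1018 -0.0412] -0.715
[ 0.0869  0.0822 -0.011 ] -0.715
```

Run:
```python
from plan import *
T=-90;q=.79
rel([level(T,.11,q,.03),level(T,.08,q)])
```

```text
[ 0.0631  0.1005 -0.0407] -0.708
[ 0.0859  0.0811 -0.0107] -0.708
```

{"method": "step_arm", "body": {
  "series": [0.02,0.06,-0.03,-0.15,0.04,0.09,-0.04,-0.33,0.063,0.1,-0.04,-0.51,0.063,0.1,-0.04,-0.708,0.086,0.081,-0.0107,-0.708,0.086,0.081,-0.0107,-0.708,0.086,0.081,-0.0107,-0.708]
}}

```text
time: 23.0
tool_pos: [0.5713, -0.0392, 0.0932]
tcp_rot: [-2.331, -2.104, 0.003]
wrist_force: [-0.6, 0.5, -3.1]
width: 0.266
grip_force: 30.8
```

Run:
```python
from plan import *
show()
T=-90;q=.79
rel([level(T,.08,q),level(T,.055,q),inh(T,.045,q),inh(T,.039,q)])
```

```text
t 23.0 tcp [ 0.5713 -0.0392  0.0932] az 84.12665713840327 tilt [-0.0004 -0.0021 -1.    ] F [-0.6  0.5 -3.1] T [-0.02 -0.01  0.01] w 0.26604355598899293 gf 30.833147764205933
[ 0.0001 -0.0011  0.0014] 0.001
[ 0.0251 -0.001   0.0013] 0.001
[ 0.0351 -0.001   0.0013] 0.001
[ 0.0411 -0.001   0.0013] 0.001
```

{"method": "step_arm", "body": {
  "series": [0.01,0,0,0,0.018,0,0,0,0.026,0,0,0,0.034,0,0,0,0.041,0,0,0,0.041,0,0,0]
}}

```text
time: 23.75
tool_pos: [0.5762, 0.0024, 0.0943]
tcp_rot: [-2.332, -2.105, -0.0]
wrist_force: [0.0, -0.4, -2.9]
width: 0.269
grip_force: 30.8
```

Run:
```python
from plan import *
show()
rel([inh(-90,.04,.7)]+[inh(t,.04,.4) for t in (-95,-101,-107,-113,-119,-125,-131,-136)])
```

```text
t 23.75 tcp [0.5762 0.0024 0.0943] az 84.14764626676863 tilt [ 0.0002  0.0001 -1.    ] F [ 0.  -0.4 -2.9] T [0.06 0.05 0.  ] w 0.2693698675897082 gf 30.83097517490387
[-0.0017 -0.0017  0.0025] 0.001
[-0.0011 -0.0129  0.0092] 0.077
[ 0.0011 -0.0264  0.0169] 0.168
[ 0.0049 -0.0396  0.0246] 0.26
[ 0.0102 -0.0524  0.0319] 0.353
[ 0.0171 -0.0646  0.039 ] 0.449
[ 0.0255 -0.0761  0.0456] 0.546
[ 0.0351 -0.0868  0.0518] 0.646
[ 0.0442 -0.095   0.0566] 0.732
```

{"method": "step_arm", "body": {
  "series": [-0.0011,-0.0129,0.0085,0.077,0.0011,-0.0264,0.0165,0.168,0.0049,-0.0396,0.0242,0.26,0.0102,-0.0524,0.0315,0.353,0.0171,-0.0646,0.0385,0.449,0.0255,-0.0761,0.045,0.546,0.0351,-0.0868,0.0512,0.646,0.0442,-0.095,0.056,0.732]
}}

```text
time: 24.75
tool_pos: [0.4873, 0.0539, 0.0389]
tcp_rot: [2.931, 1.123, 0.003]
wrist_force: [1.7, -7.7, -0.7]
width: 0.266
grip_force: 40.3
```

Run:
```python
from plan import *
from ph import phase
show();print(phase()[0])
rel([inh(t,.04,0.1) for t in (-136,-139,-142,-144,-146,-148)])
```

```text
t 24.75 tcp [0.4873 0.0539 0.0389] az 41.922290269179804 tilt [ 0.0005  0.0036 -1.    ] F [ 1.7 -7.7 -0.7] T [-1.03 -0.24 -0.53] w 0.2658320945278249 gf 40.299895140342414
{'side': (np.float64(6.5), np.float32(835.0), np.float32(1381.0)), 'top': (np.float64(8.0), np.float32(1387.0), np.float32(2721.0)), 'both': np.float64(8.0)}
[ 0.0007 -0.0011  0.001 ] -0.001
[ 0.0019 -0.0084  0.0036] 0.051
[ 0.0035 -0.0157  0.0061] 0.104
[ 0.0048 -0.0205  0.0077] 0.14
[ 0.0062 -0.0253  0.0091] 0.177
[ 0.0079 -0.0301  0.0106] 0.213
```

{"method": "step_arm", "body": {
  "series": [0.0012,-0.008,0.003,0.052,0.003,-0.015,0.0055,0.104,0.004,-0.0195,0.007,0.14,0.004,-0.0195,0.007,0.14]
}}

```text
time: 25.35
tool_pos: [0.4775, 0.0711, 0.0321]
tcp_rot: [3.001, 0.922, 0.003]
wrist_force: [1.3, -8.8, -0.9]
width: 0.266
grip_force: 41.8
```

Run:
```python
from plan import *
from ph import phase
show();print(phase()[0])
rel([inh(t,.04,0.1) for t in (-144,-146,-148,-150)])
```

```text
t 25.35 tcp [0.4775 0.0711 0.0321] az 34.16704313249034 tilt [ 0.001  0.003 -1.   ] F [ 1.3 -8.8 -0.9] T [-1.17 -0.2  -0.61] w 0.2660494396137629 gf 41.8423100374639
{'side': (np.float64(0.0), np.float32(1050.0), np.float32(1635.0)), 'top': (np.float64(2.0), np.float32(632.0), np.float32(1989.0)), 'both': np.float64(0.0)}
[ 0.0002 -0.0025  0.0013] 0.002
[ 0.0009 -0.0074  0.0028] 0.038
[ 0.0019 -0.0124  0.0042] 0.075
[ 0.003  -0.0173  0.0055] 0.112
```

{"method": "step_arm", "body": {
  "series": [0.0005,-0.003,0.001,0.02,0.001,-0.006,0.0018,0.04,0.001,-0.008,0.002,0.04,0.001,-0.008,0.002,0.04]
}}

```text
time: 25.95
tool_pos: [0.4746, 0.0773, 0.0303]
tcp_rot: [3.017, 0.861, 0.004]
wrist_force: [3.8, -14.3, -2.0]
width: 0.268
grip_force: 49.8
```

Run:
```python
from plan import *
from ph import phase
show();print(phase()[0])
rel([inh(t,.04,0.1) for t in (-144,-146,-148,-150)])
```

```text
t 25.95 tcp [0.4746 0.0773 0.0303] az 31.837352879190952 tilt [ 0.0015  0.0046 -1.    ] F [  3.8 -14.3  -2. ] T [-1.78 -0.5  -1.03] w 0.26780445170999634 gf 49.84718695521224
{'side': (np.float64(0.0), np.float32(971.0), np.float32(1595.0)), 'top': (np.float64(2.0), np.float32(616.0), np.float32(1991.0)), 'both': np.float64(0.0)}
[-0.0007  0.0044 -0.0006] -0.039
[-0.0001 -0.0006  0.0009] -0.003
[ 0.0006 -0.0056  0.0023] 0.034
[ 0.0015 -0.0106  0.0036] 0.071
```

{"method": "step_arm", "body": {
  "series": [0.0005,-0.004,0,0,0.001,-0.008,0,0.01,0.001,-0.008,0,0.01],
  "newtons": 50
}}

```text
time: 26.42
tool_pos: [0.471, 0.084, 0.03]
tcp_rot: [3.021, 0.845, 0.003]
wrist_force: [3.6, -15.3, -2.8]
width: 0.267
grip_force: 66.8
```

Run:
```python
from plan import *
from ph import phase
show();print(phase()[0])
rel([inh(-144,.04,0),inh(-138,.04,0),inh(-131,.04,0)]+[inh(-131,r,0) for r in (.05,.066)])
```

```text
t 26.425 tcp [0.471 0.084 0.03 ] az 31.239900114325053 tilt [ 0.0006  0.0049 -1.    ] F [  3.6 -15.3  -2.8] T [-2.08 -0.35 -1.09] w 0.26710454742778383 gf 66.77139034029096
{'side': (np.float64(0.0), np.float32(953.0), np.float32(1634.0)), 'top': (np.float64(0.5), np.float32(655.0), np.float32(2002.0)), 'both': np.float64(0.0)}
[-0.0011  0.0121 -0.0007] -0.049
[-0.0016  0.027  -0.0056] -0.156
[-0.0003  0.0441 -0.0121] -0.277
[-0.0094  0.0467 -0.0088] -0.277
[-0.024   0.0508 -0.0035] -0.277
```

Run:
```python
from plan import *
from ph import *
s,p,M=state();F=frame(C,YAW);l=F.T@(p-OFF-C);b=F.T@(M@[1,0,0])
print('grip local',l,np.hypot(l[0],l[1]),np.degrees(np.arctan2(l[1],l[0])),'tool x local ang',np.degrees(np.arctan2(-b[1],-b[0])))
P={n:shot(n) for n in('side','top')}
print([spot(P[n],'bar_tip') for n in P],[spot(P[n],'bar_grip') for n in P],[proj(P[n],p-OFF) for n in P])
# blurred-edge refined phase: several centre jitters
for dx,dy in((0,0),(.001,0),(-.001,0),(0,.001),(0,-.001)): print(phase(.59+dx,.15+dy)[0])
```

```text
grip local [-0.1273 -0.0779  0.0025] 0.14928401251083592 -148.54117535889142 tool x local ang -138.8187112983201
[(None, 0), ([390.3, 261.7], 0.47)] [([300.1, 242.0], 0.5), ([265.0, 249.4], 0.58)] [array([303.1381, 240.6626]), array([266.3334, 252.0684])]
{'side': (np.float64(0.0), np.float32(990.0), np.float32(1676.0)), 'top': (np.float64(0.5), np.float32(629.0), np.float32(1990.0)), 'both': np.float64(0.0)}
{'side': (np.float64(0.5), np.float32(1006.0), np.float32(1604.0)), 'top': (np.float64(2.0), np.float32(632.0), np.float32(1975.0)), 'both': np.float64(1.0)}
{'side': (np.float64(0.5), np.float32(1070.0), np.float32(1695.0)), 'top': (np.float64(2.0), np.float32(858.0), np.float32(2117.0)), 'both': np.float64(1.0)}
{'side': (np.float64(43.5), np.float32(1086.0), np.float32(1742.0)), 'top': (np.float64(0.0), np.float32(863.0), np.float32(1948.0)), 'both': np.float64(0.0)}
{'side': (np.float64(44.5), np.float32(926.0), np.float32(1605.0)), 'top': (np.float64(1.0), np.float32(875.0), np.float32(2132.0)), 'both': np.float64(44.5)}
```

{"method": "step_arm", "body": {
  "series": [0,-0.001,0,0.06,0.001,-0.002,0,0.12,0.002,-0.003,0,0.18,0.002,-0.003,0,0.18],
  "newtons": 50
}}

```text
time: 27.82
tool_pos: [0.4685, 0.0878, 0.0291]
tcp_rot: [3.085, 0.573, -0.005]
wrist_force: [-1.7, -13.8, -0.7]
width: 0.259
grip_force: 49.4
```

Run:
```python
from plan import *
from ph import phase
show();print(phase()[0])
s,p,M=state();F=frame(C,YAW);l=F.T@(p-OFF-C)
m=np.cross(p-C,s['wrist_force'])+s['torque'];print('moment on tool about axis',F[:,2]@m,'grip ang',np.degrees(np.arctan2(l[1],l[0])))
rel([inh(-138,.04,0),inh(-131,.04,0)]+[inh(-131,r,0) for r in (.05,.066)])
```

```text
t 27.825 tcp [0.4685 0.0878 0.0291] az 21.043320750456317 tilt [-0.0037  0.0034 -1.    ] F [ -1.7 -13.8  -0.7] T [-2.01  0.27 -0.47] w 0.2592986100722741 gf 49.421445317566395
{'side': (np.float64(0.0), np.float32(1049.0), np.float32(1731.0)), 'top': (np.float64(0.5), np.float32(639.0), np.float32(2005.0)), 'both': np.float64(0.0)}
moment on tool about axis 2.474467089628914 grip ang -150.2491395691228
[ 0.0042  0.0312 -0.0066] -0.334
[ 0.0084  0.0478 -0.013 ] -0.455
[-0.0001  0.052  -0.0097] -0.455
[-0.0136  0.0586 -0.0044] -0.455
```

{"method": "step_arm", "body": {
  "series": [0.001,0.01,-0.002,-0.12,0.003,0.022,-0.004,-0.25,0.005,0.034,-0.007,-0.36,0.006,0.041,-0.01,-0.4,0.006,0.041,-0.01,-0.4],
  "newtons": 30
}}

```text
time: 28.55
tool_pos: [0.4892, 0.0544, 0.0391]
tcp_rot: [-2.913, -1.173, 0.001]
wrist_force: [-1.3, 1.4, -3.6]
width: 0.256
grip_force: 45.1
```

Run:
```python
from plan import *
from ph import phase
show();print(phase()[0])
s,p,M=state();F=frame(C,YAW);l=F.T@(p-OFF-C)
print('grip ang',np.degrees(np.arctan2(l[1],l[0])),np.hypot(*l[:2]))
rel([inh(-135,r,0) for r in (.04,.05,.066,.08)])
```

```text
t 28.55 tcp [0.4892 0.0544 0.0391] az 43.86869472160786 tilt [-0.0003 -0.0011 -1.    ] F [-1.3  1.4 -3.6] T [0.18 0.22 0.14] w 0.25630316206650006 gf 45.06856453250748
{'side': (np.float64(0.0), np.float32(799.0), np.float32(1400.0)), 'top': (np.float64(2.5), np.float32(1773.0), np.float32(2996.0)), 'both': np.float64(2.0)}
grip ang -134.86106284665718 0.14838137529722814
[-0.0015 -0.0004  0.0005] 0.012
[-0.0109 -0.0005  0.0041] 0.012
[-0.0258 -0.0007  0.0097] 0.012
[-0.0389 -0.0009  0.0147] 0.012
```

{"method": "step_arm", "body": {
  "series": [-0.009,0,0.003,0,-0.018,0,0.0065,0,-0.027,0,0.01,0,-0.045,0,0.01,0,-0.07,0,0.008,0,-0.085,0.02,0,0,-0.085,0.05,0,0,-0.085,0.06,0,0]
}}

```text
time: 29.65
tool_pos: [0.4705, -0.0495, 0.04]
tcp_rot: [2.914, 1.17, 0.002]
wrist_force: [-0.9, -2.0, -3.1]
width: 0.261
grip_force: 45.9
```

Run:
```python
from plan import *
from ph import phase
show();o,P=phase();print(o)
s,p,M=state();X=p-OFF
for pit in(0,.38): print(pit,[proj(P[n],X+M@[.11*np.cos(pit),0,-.11*np.sin(pit)]) for n in P])
print([spot(P[n],'bar_tip') for n in P],[spot(P[n],'bar_grip') for n in P],[proj(P[n],X) for n in P])
print('blank',[spot(P[n],'blank_foot') for n in P])
```

```text
t 29.65 tcp [ 0.4705 -0.0495  0.04  ] az 43.76135144147777 tilt [ 0.0008  0.0017 -1.    ] F [-0.9 -2.  -3.1] T [ 0.02 -0.    0.01] w 0.2607413212439728 gf 45.9346815518802
{'side': (np.float64(0.0), np.float32(479.0), np.float32(1073.0)), 'top': (np.float64(1.5), np.float32(701.0), np.float32(2515.0)), 'both': np.float64(2.0)}
0 [array([284.1982, 221.6494]), array([287.9739, 220.8558])]
0.38 [array([286.7542, 211.5509]), array([290.6845, 220.3253])]
[([284.6, 209.3], 0.6), ([292.9, 220.4], 0.53)] [([307.9, 210.9], 0.63), ([368.3, 166.7], 0.61)] [array([313.0649, 212.0224]), array([318.5755, 251.283 ])]
blank [([265.3, 228.7], 0.93), ([238.6, 204.4], 0.85)]
```

{"method": "step_arm", "body": {
  "series": [0,0,0.01,0,0,0,0.018,0,0,0,0.025,0,0,0,0.031,0,0,0,0.0375,0,0,0,0.0375,0]
}}

```text
time: 30.8
tool_pos: [0.4736, -0.0469, 0.0039]
tcp_rot: [2.913, 1.172, 0.01]
wrist_force: [3.5, 5.6, 10.8]
width: 0.261
grip_force: 50.2
```

{"method": "step_arm", "body": {
  "series": [0,0,0,0,0,0,0,0,0,0,0,0],
  "gripper": 0.4
}}

```text
time: 31.18
tool_pos: [0.4692, -0.0477, 0.0012]
tcp_rot: [-2.914, -1.173, 0.002]
wrist_force: [0.2, -0.6, -0.4]
width: 0.402
grip_force: 0.0
```

{"method": "step_arm", "body": {
  "series": [0,0,0,0,0,0,0,0,0,0,0,0,0,0,-0.03,0,0,0,-0.09,0,0,0,-0.09,0,0,0,-0.09,0],
  "gripper": 0.15
}}

```text
time: 32.05
tool_pos: [0.4687, -0.0474, 0.0909]
tcp_rot: [-2.913, -1.173, 0.002]
wrist_force: [0.6, -0.6, -3.2]
width: 0.271
grip_force: 31.0
```

```bash
cat > cut.py <<'E'
from plan import *
from scipy.optimize import differential_evolution
RECT=[(-.05225,.03225,.01425),(.03,.11225,.00825),(-.016,.016,.044)]
S=6
def shape(p,o,sh,x,y,az,z):
    a=np.radians(az);ex=np.array([np.cos(a),np.sin(a),0]);ey=np.array([-np.sin(a),np.cos(a),0]);m=np.zeros(sh,np.uint8)
    for x0,x1,h in RECT:
        q=[proj(p,np.array([x,y,z])+u*ex+v*ey) for u,v in((x0,-h),(x1,-h),(x1,h),(x0,h))]
        cv2.fillConvexPoly(m,np.round(((np.array(q)-o+.5)*S-.5)*16).astype(np.int32),1,shift=4)
    return m
def fitcut(p,c0=(.44,-.24)):
    u=proj(p,[*c0,.01]).astype(int);w=32 if True else 0;o=u-w
    im=cv2.resize(p['image'][o[1]:o[1]+2*w,o[0]:o[0]+2*w],None,fx=S,fy=S,interpolation=cv2.INTER_CUBIC)
    lab=cv2.cvtColor(im,cv2.COLOR_RGB2LAB).astype(int)
    return im,lab,o
E
python3 - <<'E'
from cut import *
from fit import score
show()
P={n:shot(n) for n in('side','top')}
p=P['top']
for n in P: print(n,spot(P[n],'cutout'),spot(P[n],'tray'),[proj(P[n],[.44,-.24,.006])])
# colours at known spots: floor (px from c3) and tray top
f=lambda u,v: p['image'][int(195+v/4.5),int(290+u/4.5)]
print('floor',f(470,300),f(420,310),f(500,370),f(425,180),'top',f(370,200),f(440,380),f(480,220),f(560,340))
E
```

```text
t 32.05 tcp [ 0.4687 -0.0474  0.0909] az 43.87571490232542 tilt [-0.0008 -0.0014 -1.    ] F [ 0.6 -0.6 -3.2] T [ 0.03  0.05 -0.03] w 0.271199386710179 gf 31.026939153671265
side ([331.4, 189.6], 0.9) ([322.8, 183.4], 0.55) [array([331.2327, 189.317 ])]
top ([391.0, 264.9], 0.7) ([403.3, 245.7], 0.58) [array([390.9405, 263.1101])]
floor [200 128  86] [203 134  86] [183 117  77] [185 120  83] top [ 82 116 114] [236 211 151] [235 209 148] [238 215 155]
```

```bash
cat > runcut.py <<'E'
from cut import *
P={n:shot(n) for n in('side','top')}
for n in P: P[n]['image']=cv2.imread(f'pics/{n}0.png')[:,:,::-1]
e=onz(P['top'],(400.4,281.2),.012);t=onz(P['top'],(381.1,222.1),.012);d=t-e
az0=np.degrees(np.arctan2(d[1],d[0]));m=(e+t)/2-.03*d/np.linalg.norm(d);print('rough',m,az0,np.linalg.norm(d))
D={}
for n in P:
    im,lab,o=fitcut(P[n],m[:2]);f=im.astype(float);g=((f[...,0]/np.maximum(f[...,1],1)>1.33)).astype(np.uint8)
    v=cv2.dilate(shape(P[n],o,g.shape,*m[:2],az0,.015),np.ones((2,2)),iterations=14)
    D[n]=(g,v,o)
def sc(x,ns=('side','top')):
    r=0
    for n in ns:
        g,v,o=D[n];s=shape(P[n],o,g.shape,*x,.015)&shape(P[n],o,g.shape,*x,.006);r+=np.sum(v*(s!=g))
    return float(r)
b=[(m[0]-.015,m[0]+.015),(m[1]-.015,m[1]+.015),(az0-8,az0+8)]
for ns in(('side',),('top',),('side','top')):
    r=differential_evolution(sc,b,args=(ns,),seed=2,maxiter=40,popsize=10);print(ns,r.x,r.fun,D['top'][0].sum())
E
python3 runcut.py
```

```text
rough [ 0.4412 -0.2473  0.012 ] 14.930966787467213 0.1604633485747116
('side',) [ 0.4414 -0.2499 15.9313] 767.0 49267
('top',) [ 0.4434 -0.2472 16.4524] 1548.0 49267
('side', 'top') [ 0.4435 -0.248  16.9838] 3153.0 49267
```

Run:
```python
from plan import *
rel([([.443,-.248,.09],16.5),([.443,-.248,.0315],16.5)])
```

```text
[-0.1578  0.1264  0.0009] 0.478
[-0.1577  0.1264  0.0594] 0.478
```

{"method": "step_arm", "body": {
  "series": [-0.1577,0.1264,0,0.478,-0.1577,0.1264,0,0.478,-0.1577,0.1264,0,0.478,-0.1577,0.1264,0,0.478,-0.1577,0.1264,0.04,0.478,-0.1577,0.1264,0.0594,0.478,-0.1577,0.1264,0.0594,0.478,-0.1577,0.1264,0.0594,0.478]
}}

```text
time: 33.45
tool_pos: [0.4445, -0.2479, 0.033]
tcp_rot: [3.108, 0.452, 0.001]
wrist_force: [-0.1, -0.5, -2.4]
width: 0.269
grip_force: 31.1
```

Run:
```python
from cut import *
show()
P={n:shot(n) for n in('side','top')};s,p,M=state();X=p-OFF;print('bar centre',X)
for l in('bar_tip','bar_grip'): print(l,[spot(P[n],l) for n in P])
print('pred tip',[proj(P[n],X+M@[.11,0,0]) for n in P])
def over(n,o,w,h,f):
    im=cv2.resize(P[n]['image'][o[1]:o[1]+h,o[0]:o[0]+w],None,fx=f,fy=f,interpolation=cv2.INTER_CUBIC)
    im=im.copy()
    def pl(rects,x,y,z,az,col):
        a=np.radians(az);ex=np.array([np.cos(a),np.sin(a),0]);ey=np.array([-np.sin(a),np.cos(a),0])
        for x0,x1,hh in rects:
            q=[proj(P[n],np.array([x,y,z])+u*ex+v*ey) for u,v in((x0,-hh),(x1,-hh),(x1,hh),(x0,hh))]
            cv2.polylines(im,[np.int32((np.array(q)-o+.5)*f*8)],True,col,1,shift=3)
    az=np.degrees(np.arctan2(M[1,0],M[0,0]))
    pl([(-.05,.03,.012),(.03,.11,.006)],X[0],X[1],X[2]+.006,az,(255,255,0))
    pl(RECT[1:],.4435,-.248,.015,16.5,(0,0,255))
    return im
A=over('side',(285,140),100,75,6);B=over('top',(365,215),50,75,6)
cv2.imwrite('pics/h1.png',np.hstack([A[:, :500],B])[:,:,::-1])
```

```text
t 33.45 tcp [ 0.4445 -0.2479  0.033 ] az 16.541889630341867 tilt [ 0.0007  0.0005 -1.    ] F [-0.1 -0.5 -2.4] T [-0.02  0.01  0.01] w 0.2693859071463921 gf 31.136661171913147
bar centre [ 0.445  -0.2484  0.0372]
bar_tip [([299.4, 182.7], 0.7), ([381.4, 222.9], 0.73)]
bar_grip [([330.4, 181.2], 0.62), ([397.2, 256.6], 0.69)]
pred tip [array([301.8978, 180.5793]), array([382.4659, 219.4386])]
```

View pics/h1.png

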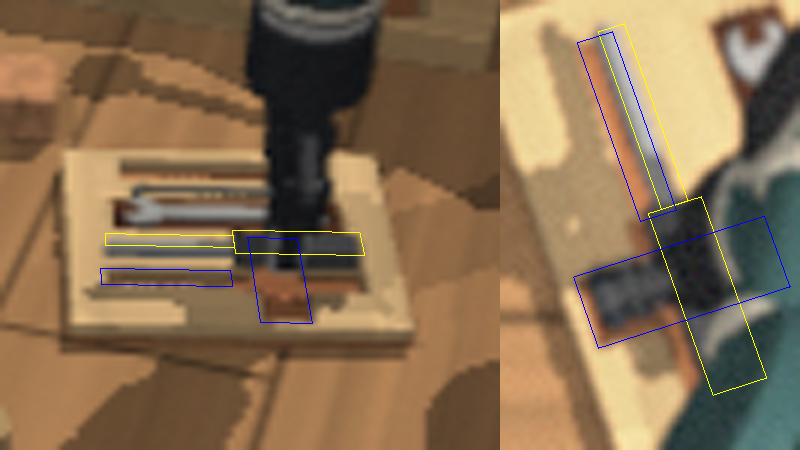

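The bar hovers over the tray, overlapping the predicted outline to within about 2 mm (shank at (615,60) against 621 predicted in the top crop). I'll measure that offset numerically.

Run:
```python
from cut import *
P={n:shot(n) for n in('side','top')};s,p,M=state();X=p+[0,0,.0045];print('bar centre',X)
for n in P:
    u=proj(P[n],X+M@[.07,0,0]).astype(int);w=26;o=u-w;S=6
    im=cv2.resize(P[n]['image'][o[1]:o[1]+2*w,o[0]:o[0]+2*w],None,fx=S,fy=S,interpolation=cv2.INTER_CUBIC)
    sat=cv2.cvtColor(im,cv2.COLOR_RGB2HSV)[...,1]
    roi=np.zeros(sat.shape,np.uint8);q=[proj(P[n],X+M@[a,b,0]) for a,b in((.035,-.014),(.125,-.014),(.125,.014),(.035,.014))]
    cv2.fillConvexPoly(roi,np.int32((np.array(q)-o+.5)*S),1)
    g=((sat<70)&(roi>0)).astype(np.uint8);k,l,st,_=cv2.connectedComponentsWithStats(g);j=1+np.argmax(st[1:,4]);ys,xs=np.where(l==j)
    L=[]
    for a,b in zip(xs[::3],ys[::3]):
        W=onz(P[n],((a+.5)/S-.5+o[0],(b+.5)/S-.5+o[1]),X[2]);L.append(M.T@(W-X))
    L=np.array(L)[:,:2]
    print(n,'x range',np.percentile(L[:,0],[1,99.5]))
    for x0 in np.arange(.045,.11,.015):
        m=abs(L[:,0]-x0)<.005
        if m.sum()>5: print('  x',round(x0,3),'y lo/hi',np.percentile(L[m,1],[2,98]),L[m,1].mean())
```

```text
bar centre [ 0.444  -0.2482  0.0374]
side x range [0.0357 0.1101]
  x 0.045 y lo/hi [-0.009   0.0088] 6.0284648289917436e-05
  x 0.06 y lo/hi [-0.0084  0.0094] 0.0005456579471792681
  x 0.075 y lo/hi [-0.0079  0.0109] 0.0014863418534308537
  x 0.09 y lo/hi [-0.0083  0.0105] 0.0011244346125556365
  x 0.105 y lo/hi [-0.0087  0.0101] 0.0008675216857592723
top x range [0.0357 0.1119]
  x 0.045 y lo/hi [-0.0061  0.0033] -0.0013945772672875694
  x 0.06 y lo/hi [-0.0063  0.0049] -0.0007027232550255155
  x 0.075 y lo/hi [-0.0064  0.0052] -0.0006248157594719509
  x 0.09 y lo/hi [-0.0061  0.0047] -0.0007549710772373818
  x 0.105 y lo/hi [-0.0062  0.0047] -0.000833743544631306
```

{"method": "step_arm", "body": {
  "series": [-0.0018,0,0.005,0,-0.0018,0,0.01,0,-0.0018,0,0.015,0,-0.0018,0,0.018,0,-0.0018,0,0.021,0,-0.0018,0,0.021,0],
  "newtons": 25
}}

```text
time: 34.6
tool_pos: [0.4418, -0.2484, 0.011]
tcp_rot: [-3.109, -0.45, 0.001]
wrist_force: [-1.3, -0.1, -2.8]
width: 0.272
grip_force: 31.1
```

Run:
```python
from plan import *
show()
```

```text
t 34.6 tcp [ 0.4418 -0.2484  0.011 ] az 16.489859059850108 tilt [-0.0005 -0.0005 -1.    ] F [-1.3 -0.1 -2.8] T [0.01 0.16 0.02] w 0.2716104704873589 gf 31.137077808380127
```

The bar has dropped below the rim with no force, so it is in the cutout. Next: seat it, release and rise.

{"method": "step_arm", "body": {
  "series": [-0.0005,0,0.002,0,-0.0005,0,0.004,0,-0.0005,0,0.004,0]
}}

```text
time: 34.98
tool_pos: [0.4418, -0.2489, 0.0077]
tcp_rot: [3.109, 0.451, 0.001]
wrist_force: [-1.2, 0.4, 0.1]
width: 0.271
grip_force: 31.5
```

{"method": "step_arm", "body": {
  "series": [0,0,0,0,0,0,0,0,0,0,0,0,0,0,-0.02,0,0,0,-0.05,0,0,0,-0.05,0],
  "gripper": 0.42
}}

```text
time: 35.72
tool_pos: [0.4438, -0.2501, 0.06]
tcp_rot: [3.105, 0.45, 0.007]
wrist_force: [0.3, 0.2, -0.7]
width: 0.424
grip_force: 0.0
```

{"method": "step_arm", "body": {
  "series": [0,0,0,0,0,0,0,0,0,0,0.015,0,0,0,0.025,0],
  "gripper": 0
}}

```text
time: 36.22
tool_pos: [0.4405, -0.2481, 0.0304]
tcp_rot: [-3.107, -0.45, 0.003]
wrist_force: [0.0, 0.2, -0.6]
width: -0.0
grip_force: 0.0
```

Run:
```python
from plan import *
show()
```

```text
t 36.225 tcp [ 0.4405 -0.2481  0.0304] az 16.489760678105977 tilt [-0.0017 -0.0019 -1.    ] F [ 0.   0.2 -0.6] T [-0.09 -0.02 -0.02] w -0.000344629747590616 gf 0.0
```

{"method": "step_arm", "body": {
  "series": [0,0,0.006,0,0,0,0.01,0,0,0,0.013,0,0,0,0.015,0,0,0,0.015,0]
}}

```text
time: 36.85
tool_pos: [0.4417, -0.2489, 0.0181]
tcp_rot: [3.109, 0.45, 0.0]
wrist_force: [-1.5, 0.9, 4.5]
width: -0.001
grip_force: 2.2
```

{"method": "step_arm", "body": {
  "series": [0,0,-0.02,0,0,0,-0.07,0,0,0.05,-0.12,0,0,0.1,-0.15,0,0,0.16,-0.15,0,0,0.22,-0.15,0,0,0.26,-0.15,0,0,0.26,-0.15,0]
}}

```text
time: 37.85
tool_pos: [0.5155, -0.5009, 0.1668]
tcp_rot: [3.109, 0.447, 0.001]
wrist_force: [0.9, 0.8, -0.5]
width: -0.001
grip_force: 0.0
```

Run:
```python
from cut import *
from ph import phase
from fit import *
show();o,P=phase();print(o)
for x,y,w in((.59,.15,-.1032),(.591,.15,-.1),(.59,.151,-.11),(.59,.15,-.09)): print(phase(x,y,w)[0])
for l in('bar_grip','bar_tip','blank_foot'): print(l,[spot(P[n],l) for n in P])
for n in P: print(n,proj(P[n],[.4434,-.2475,.012]),proj(P[n],np.array([.4434,-.2475,.012])+.11*np.array([.959,.284,0])))
# bar mask in top/side: end positions in cutout frame
p=P['top'];a=np.radians(16.5);E=np.array([[np.cos(a),np.sin(a)],[-np.sin(a),np.cos(a)]])
sat=cv2.cvtColor(p['image'],cv2.COLOR_RGB2HSV)[...,1]
L=np.array([E@(onz(p,(u,v),.015)[:2]-[.4434,-.2472]) for u in range(370,415) for v in range(212,295) if sat[v,u]<75])
m=(abs(L[:,1])<.02);L=L[m];print('x',L[:,0].min(),L[:,0].max(),'n',len(L))
for x0,x1 in((-.05,-.02),(-.02,.03),(.035,.07),(.07,.11)):
    k=(L[:,0]>x0)&(L[:,0]<x1);print(x0,x1,k.sum(),L[k,1].mean(),L[k,1].min(),L[k,1].max())
A=np.vstack([cv2.resize(p['image'][200:300,350:450],(400,400))]);cv2.imwrite('pics/end.png',A[:,:,::-1])
```

```text
t 37.85 tcp [ 0.5155 -0.5009  0.1668] az 16.35422224808733 tilt [ 0.0002  0.001  -1.    ] F [ 0.9  0.8 -0.5] T [ 0.06  0.04 -0.01] w -0.0005551134944535844 gf 0.0
{'side': (np.float64(0.5), np.float32(235.0), np.float32(804.0)), 'top': (np.float64(2.5), np.float32(719.0), np.float32(2280.0)), 'both': np.float64(2.0)}
{'side': (np.float64(0.5), np.float32(221.0), np.float32(816.0)), 'top': (np.float64(2.0), np.float32(745.0), np.float32(2350.0)), 'both': np.float64(2.0)}
{'side': (np.float64(43.5), np.float32(289.0), np.float32(769.0)), 'top': (np.float64(2.0), np.float32(697.0), np.float32(2286.0)), 'both': np.float64(2.0)}
{'side': (np.float64(2.5), np.float32(234.0), np.float32(812.0)), 'top': (np.float64(2.0), np.float32(907.0), np.float32(2343.0)), 'both': np.float64(1.5)}
{'side': (np.float64(44.5), np.float32(217.0), np.float32(803.0)), 'top': (np.float64(0.5), np.float32(758.0), np.float32(2330.0)), 'both': np.float64(44.5)}Traceback (most recent call last):
  File "<stdin>", line 6, in <module>
  File "h.py", line 20, in spot
    r=viewer.spot_point(p,l); return (r[0]['point'],r[0]['score']) if r else (None,0)
ValueError: only the last four pictures can be asked about
```

Run:
```python
from cut import *
P={n:shot(n) for n in('side','top')}
for l in('bar_grip','bar_tip'): print(l,[spot(P[n],l) for n in P])
for n in P: print(n,proj(P[n],[.4434,-.2475,.012]),proj(P[n],np.array([.4434,-.2475,.012])+.11*np.array([.959,.284,0])))
for l in('blank_foot',): print(l,[spot(P[n],l) for n in P])
p=P['top'];a=np.radians(16.5);E=np.array([[np.cos(a),np.sin(a)],[-np.sin(a),np.cos(a)]])
sat=cv2.cvtColor(p['image'],cv2.COLOR_RGB2HSV)[...,1]
L=np.array([E@(onz(p,(u,v),.015)[:2]-[.4434,-.2472]) for u in range(370,415) for v in range(212,295) if sat[v,u]<75])
L=L[abs(L[:,1])<.02];print('x',L[:,0].min(),L[:,0].max(),len(L))
for x0,x1 in((-.05,-.02),(-.02,.03),(.035,.07),(.07,.11)):
    k=(L[:,0]>x0)&(L[:,0]<x1);print(x0,x1,k.sum(),L[k,1].mean(),L[k,1].min(),L[k,1].max())
```

```text
bar_grip [([329.4, 186.9], 0.58), ([396.2, 261.7], 0.87)]
bar_tip [([300.1, 188.3], 0.42), ([377.0, 223.5], 0.95)]
side [330.8949 186.7316] [301.8332 186.2075]
top [394.2857 261.5609] [380.0711 221.6648]
blank_foot [([263.9, 234.9], 0.59), ([237.6, 202.7], 0.66)]
x -0.04901166279756373 0.11059009897868473 428
-0.05 -0.02 104 -0.00023130781920830976 -0.012025621924703172 0.011583606633974909
-0.02 0.03 175 0.0005188328007270627 -0.012249346780158153 0.012545701760728096
0.035 0.07 66 5.5109398952805935e-05 -0.006571074281078273 0.006444458846052908
0.07 0.11 72 0.00027672647101519796 -0.0063990633779419746 0.006502895775451771
```

```bash
python3 -c "
from h import *
print(job.finish_job())"
```

```text
the job is handed in; nothing more can be done
None
```

I tightened the collar clockwise until it stopped turning under a firm push, pressed the tommy bar flat into its cutout, and handed the job in at about 38 s; the stop is judged from rising force with no further rotation (camera angle good to about 2°), and I did not re-check the other things on the bench afterwards.

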